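# Unload the tray dryer and hang up the cookie stamps

### The arm

A 6-joint arm with a two-finger parallel gripper is mounted at the origin on the work surface. World frame = base frame: x ahead of the robot, y to its left, z up, the work surface at z = 0. Lengths are in m, angles in rad, forces in N, time in s.
With the tool pointing down it reaches from about 0.325 to 0.775 m from the base axis. Payload 5.5 kg.
Tool frame: the origin (TCP) lies midway between the tips of the shut fingers; the grasp point (between the pads) lies 19 mm behind it; z points along the fingers, x is the direction in which the jaws open and shut, and the axes are right-handed (so a half turn about z gives the same grasp; the last joint's range is limited). The gripper opens to 88 mm and grips with 3 to 60 N. Pads are 20 mm wide; open, the fingers measure 115 mm over their backs; the gripper's body (75 mm by 178 mm) begins 61 mm behind the grasp point.
Start: joints at [-1.23, 0.091, 1.231, -0, 1.82, -0.057], TCP at [0.232, -0.553, 0.223] pointing down, gripper open.
Joint ranges: [-2.87, 2.87], [-0.86, 2.18], [0.17, 2.46], [-1.51, 4.65], [0.06, 2.69], [-2.65, 2.65]. Speed limits (rad/s): [2.57, 2.57, 3.01, 3.14, 3.14, 3.14].

### API

Orientations are given as [roll, pitch, yaw] about the fixed x, y, z axes, in that order (R = Rz(yaw) Ry(pitch) Rx(roll)).
In Python, from cell import * gives the robot as it stands. The module is installed in compiled form; this text tells all that it offers.
- The arm moves only by the tool send_rows, never from a script. Its argument "series" is a list of rows, each an object of numbers: "x", "y", "z": the shift along the tool's x, y, z in cm; "wx", "wy", "wz": the turn, a rotation vector about the tool's x, y, z in degrees; "gripper": the opening, from -1 (shut) to 1 (fully open). In form: [{"x": .., "y": .., "z": .., "wx": .., "wy": .., "wz": .., "gripper": ..}, ...]. A call has 1 to 20 rows; each row shifts and turns the commanded pose from where the row before left it, along the tool's axes as they then stand; what a row does not reach is not made up. A row lasts 1/10 s, in which the tool goes at most 50 mm and 8.59 degrees, less where a joint would pass 70% of its speed; a pose out of reach is approached as far as the arm can. A call is refused whole if a number of a shift passes 5 or a number of a turn 8.59, either way. A call with a gripper value outside its range is refused whole. The fingers move at their own pace and stop on an object; the grip force is fixed at half the most. Time passes only in rows, so rows that do not move let the fingers close. It gives the time, the measured TCP pose, the force and the opening at its end, in the units of the state.
- read_state(): the state, without advancing time (a new reading comes with each control period).
- snapshot(name): name is "scene" or "side" or "wrist"; returns a dict with "frame" (480x640x3 uint8, red, green, blue), "depth" (480x640 float32, m along the optical axis (not along the pixel's ray), 0 where there is no reading), "K" (3x3 intrinsics, pixels), "cam_to_world" (4x4, takes a point from camera to world coordinates); the wrist camera has in their place "tool_from_camera" (4x4, takes a point from camera to tool coordinates, whose origin is the TCP and whose axes are the tool frame's). Camera axes: x right, y down, z forward; pixel columns grow to the right and rows downward; lengths in m; the calibration is good to about 2 mm. The wrist camera is an equidistant fisheye: a pixel r from the principal point sees the ray r / f radians off the axis. A picture is of the moment at which its call begins: read the wrist's pose just before it.
- finish_job(): hands the job in, once; it reports no verdict.
The state is a dict: "t": time; "q": joint angles; "joint_velocities": joint speeds; "joint_efforts": joint torques, N m; "tool_pos": TCP position; "eef_rot": TCP orientation; "contact_force": force on the tool from outside, world axes, zero at the start; "moment": the same for the moment, N m; "gripper_width": opening from 0.0 (shut) to 1.0 (fully open).
Only numpy, scipy, OpenCV 4.12 (cv2) and the standard library are available. Lean on these libraries where they do the work, as an engineer would, in place of code of your own. Each camera call takes 0.05 s, during which the arm holds its last target. There are 200 camera calls.

### The job

Shut down and unload the tray dryer: first switch off its heat (red handle, off is leaning towards you) and leave the fan (blue handle) running. Slide the tray of cookie stamps forward from under the blower's lip, lift it clear and set it flat on the middle of the wooden board; then hang every stamp by its handle on the rack, one to a peg, and only when all of them hang there switch off the fan too. Leave the other things on the counter alone.

Things in the scene. Friction and masses are not known exactly. Their poses are not given: they have to be found in the camera images.
- dryer: tray dryer fixed to the counter: aluminium deck 200 (x) by 230 (y), 12 thick, origin under the deck's centre; behind it (+x) a white blower housing from x = 100 to 200, 250 wide (y), 105 tall. A steel lip overhangs the deck's rear: it spans x = 55 to 100, its underside is 24 above the counter (12 above the deck), its top 54. The sides and front (-x) of the deck are open
- tray: loose steel tray 190 x 190, 0.35 kg, floor 5 thick, origin under its centre. Rims (top z = 17) enclose a pan x = -95..53; behind it a bare tail flange (x = 53..95, 5 thick) lies 25 to 42 deep under the dryer's lip: draw the tray 45 or more to the dryer's -x before lifting. Stamps stand on its floor (z = 5) at about x = -59 or 17, y = -60 or 60; a handle stands between them
- tray_handle (a point): centre of the tray's black grip bar: 36 long along the tray's y, 12 thick (x), 16 high; 21 to the -x side of the tray's origin, 76 above its underside. A thin post (8 by 20) carries it. Close to the balance point
- board: wooden board fixed on the counter, 250 by 250, 12 thick, origin under its centre; its top is at z = 12
- rack: fixed rack, origin on the counter under its cross bar. Four level pegs, 8 thick, point to its -x from the bar (12 thick, along y at x = 0, axis 100 above the counter, posts at y = -150, 150). Peg axes: y = -117, -39, 39, 117, 100 above the counter; each ends 76 out, where its tip turns up to 120 high. Foot 12 high, x = -15..55. Nothing stands above the bar but the peg tips
- heat (a joint): heat isolator (red handle): 0 = off, handle leaning 0.5 rad to its base's -x (roughly towards the robot, over a white mark); 1.0 = on, leaning 0.5 the other way (green mark). Over-centre: it falls home by its own weight to whichever side of upright (0.5) it is on; under 3 N at the grip moves it
- heat_base: grey housing of the heat isolator, fixed, 90 (x) by 56 (y) by 40 high, origin under its centre; the handle pivots about its y axis, 40 above the counter, and swings along its x
- heat_grip (a point): centre of the red grip bar of the heat isolator, 58 from the pivot: bar 42 long along the base's y, 14 thick, 16 high, on an 8 thick arm
- fan (a joint): fan isolator (blue handle): works just as the heat isolator, 0 = off, 1.0 = on
- fan_base: grey housing of the fan isolator, as heat_base
- fan_grip (a point): centre of the blue grip bar of the fan isolator, as heat_grip
- stamp1: cookie stamp, 0.11 kg, may be absent: metal disc 52 across, 20 thick, with red arch handle, 65 tall in all. Origin under the disc, z up. The arch spans its y: legs 12 thick (x), outer faces at y = -18, 18; crown bar 8 thick; opening along its x, 22 wide, z = 20..57. Grip it over the legs (36 wide) or across the crown (12). Hung, the crown rests on a peg, origin 47 above the counter
- stamp2: cookie stamp, 0.11 kg, may be absent: metal disc 52 across, 20 thick, with yellow arch handle, 65 tall in all. Origin under the disc, z up. The arch spans its y: legs 12 thick (x), outer faces at y = -18, 18; crown bar 8 thick; opening along its x, 22 wide, z = 20..57. Grip it over the legs (36 wide) or across the crown (12). Hung, the crown rests on a peg, origin 47 above the counter
- stamp3: cookie stamp, 0.11 kg, may be absent: metal disc 52 across, 20 thick, with green arch handle, 65 tall in all. Origin under the disc, z up. The arch spans its y: legs 12 thick (x), outer faces at y = -18, 18; crown bar 8 thick; opening along its x, 22 wide, z = 20..57. Grip it over the legs (36 wide) or across the crown (12). Hung, the crown rests on a peg, origin 47 above the counter
- stamp4: cookie stamp, 0.11 kg, may be absent: metal disc 52 across, 20 thick, with orange arch handle, 65 tall in all. Origin under the disc, z up. The arch spans its y: legs 12 thick (x), outer faces at y = -18, 18; crown bar 8 thick; opening along its x, 22 wide, z = 20..57. Grip it over the legs (36 wide) or across the crown (12). Hung, the crown rests on a peg, origin 47 above the counter
- spice_jar: bystander, leave it alone: round spice jar with a black cap, 48 across, 100 tall; origin at its underside
- mug: bystander, leave it alone: red measuring mug, 72 across, 80 tall, handle at its +y; origin at its underside
- tin: bystander, leave it alone: yellow-labelled tin, 66 across, 110 tall; origin at its underside
- syrup: bystander, leave it alone: bottle with orange cap, 60 across, 140 tall; origin at its underside
There are look-alikes about, which are no part of the job. What is shaped like the stamp4 but purple or turquoise is not meant.

How it is judged:
On the way, in this order (a step that is already met when the one before it is completed fails the run):
1. the heat is off while the fan runs (value of joint heat below 0.15 rad and value of joint fan above 0.85 rad), for 0.2 s.
2. the tray rests, released, on the board, with the heat off and the fan running (all of step 1 and x of tray in the frame of board between -0.07 and 0.07 m and y of tray in the frame of board between -0.07 and 0.07 m and z of tray in the frame of board between 0.008 and 0.016 m and angle between tray's own z axis and vertical below 0.06 rad and linear speed of tray below 0.02 m/s and contact force between tray and the fingers below 0.2 N), for 0.3 s.
3. every stamp hangs still on a peg of its own while the fan still runs (x of stamp1 in the frame of rack between -0.074 and -0.002 m and z of stamp1 in the frame of rack between 0.039 and 0.06 m and angle between each of stamp1, stamp2, stamp3, stamp4's own z axis and vertical below 0.35 rad and (y of stamp1 in the frame of rack between -0.129 and -0.105 m or y of stamp1 in the frame of rack between -0.051 and -0.027 m or y of stamp1 in the frame of rack between 0.027 and 0.051 m or y of stamp1 in the frame of rack between 0.105 and 0.129 m) and linear speed of each of stamp1, stamp2, stamp3, stamp4 below 0.03 m/s and contact force between each of stamp1, stamp2, stamp3, stamp4 and the fingers below 0.2 N and x of stamp2 in the frame of rack between -0.074 and -0.002 m and z of stamp2 in the frame of rack between 0.039 and 0.06 m and (y of stamp2 in the frame of rack between -0.129 and -0.105 m or y of stamp2 in the frame of rack between -0.051 and -0.027 m or y of stamp2 in the frame of rack between 0.027 and 0.051 m or y of stamp2 in the frame of rack between 0.105 and 0.129 m) and x of stamp3 in the frame of rack between -0.074 and -0.002 m and z of stamp3 in the frame of rack between 0.039 and 0.06 m and (y of stamp3 in the frame of rack between -0.129 and -0.105 m or y of stamp3 in the frame of rack between -0.051 and -0.027 m or y of stamp3 in the frame of rack between 0.027 and 0.051 m or y of stamp3 in the frame of rack between 0.105 and 0.129 m) and x of stamp4 in the frame of rack between -0.074 and -0.002 m and z of stamp4 in the frame of rack between 0.039 and 0.06 m and (y of stamp4 in the frame of rack between -0.129 and -0.105 m or y of stamp4 in the frame of rack between -0.051 and -0.027 m or y of stamp4 in the frame of rack between 0.027 and 0.051 m or y of stamp4 in the frame of rack between 0.105 and 0.129 m) and horizontal distance between each of stamp2, stamp3, stamp4 and stamp1 above 0.045 m and horizontal distance between each of stamp3, stamp4 and stamp2 above 0.045 m and horizontal distance between stamp4 and stamp3 above 0.045 m and value of joint fan above 0.85 rad), for 0.3 s.
At the end, for the whole second after the job is handed in: Both isolators off (joint < 0.15); tray flat and still on the board, its origin within 70 mm of the board centre along each board axis; each stamp present hangs still, tilt < 0.35, origin 39 to 60 mm above the counter and within 12 mm sideways of a peg, one to a peg (x of stamp1 in the frame of rack between -0.074 and -0.002 m and z of stamp1 in the frame of rack between 0.039 and 0.06 m and angle between each of stamp1, stamp2, stamp3, stamp4's own z axis and vertical below 0.35 rad and (y of stamp1 in the frame of rack between -0.129 and -0.105 m or y of stamp1 in the frame of rack between -0.051 and -0.027 m or y of stamp1 in the frame of rack between 0.027 and 0.051 m or y of stamp1 in the frame of rack between 0.105 and 0.129 m) and linear speed of each of stamp1, stamp2, stamp3, stamp4 below 0.03 m/s and contact force between each of stamp1, stamp2, stamp3, stamp4, tray and the fingers below 0.2 N and x of stamp2 in the frame of rack between -0.074 and -0.002 m and z of stamp2 in the frame of rack between 0.039 and 0.06 m and (y of stamp2 in the frame of rack between -0.129 and -0.105 m or y of stamp2 in the frame of rack between -0.051 and -0.027 m or y of stamp2 in the frame of rack between 0.027 and 0.051 m or y of stamp2 in the frame of rack between 0.105 and 0.129 m) and x of stamp3 in the frame of rack between -0.074 and -0.002 m and z of stamp3 in the frame of rack between 0.039 and 0.06 m and (y of stamp3 in the frame of rack between -0.129 and -0.105 m or y of stamp3 in the frame of rack between -0.051 and -0.027 m or y of stamp3 in the frame of rack between 0.027 and 0.051 m or y of stamp3 in the frame of rack between 0.105 and 0.129 m) and x of stamp4 in the frame of rack between -0.074 and -0.002 m and z of stamp4 in the frame of rack between 0.039 and 0.06 m and (y of stamp4 in the frame of rack between -0.129 and -0.105 m or y of stamp4 in the frame of rack between -0.051 and -0.027 m or y of stamp4 in the frame of rack between 0.027 and 0.051 m or y of stamp4 in the frame of rack between 0.105 and 0.129 m) and horizontal distance between each of stamp2, stamp3, stamp4 and stamp1 above 0.045 m and horizontal distance between each of stamp3, stamp4 and stamp2 above 0.045 m and horizontal distance between stamp4 and stamp3 above 0.045 m and x of tray in the frame of board between -0.07 and 0.07 m and y of tray in the frame of board between -0.07 and 0.07 m and z of tray in the frame of board between 0.008 and 0.016 m and angle between tray's own z axis and vertical below 0.06 rad and linear speed of tray below 0.02 m/s and value of joint each of heat, fan below 0.15 rad); the robot touches nothing.
It fails at once if a bystander is pushed more than 40 mm from its place (distance of any of spice_jar, mug, tin, syrup from where it was at the start of the episode above 0.04 m).
Of stamp1, stamp2, stamp3, stamp4 only 3 to 4 are there at a start; the rules pass over those that are not, and their reading is None.
At some moment in a run one of stamp1, stamp2, stamp3, stamp4 may be knocked a few centimetres aside while the robot is not near it.
Once in a run the grip may slacken for a moment while it holds something.
It also fails if it takes over 200 s, if anything falls off the work surface, if the arm or the gripper's body presses on something with over 40 N, if the wrist force passes 120 N, or if a joint passes its speed limit or range.

## Working session

There is one attempt and no reset: what is moved stays moved. The work goes in short steps, Python scripts to look and compute and a tool call to move; the robot and the scene stay as the last step left them, time stands still between calls to the robot, and variables do not carry over. Pictures are saved under pics/ and viewed, on a budget of 14 in all, crops included, one or two more only if the job needs it, and the job is handed in when it is done.

Besides the shell and the picture viewer there is one more tool, called after ">>>" as a command line: name --argument value ..., lists and objects as JSON in quotes. send_rows: Moves the arm, as the interface text tells. Its arguments: {"type":"object","properties":{"series":{"type":"array"}},"required":["series"]}

```bash
mkdir -p pics
cat > h.py <<'E'
from cell import *
import numpy as np, cv2
from scipy.spatial.transform import Rotation as R
def save(name,fn,crop=None,s=1):
    d=snapshot(name); np.savez(''+name+'.npz',**{k:v for k,v in d.items()})
    im=d['frame'][:,:,::-1]
    if crop: im=im[crop[1]:crop[3],crop[0]:crop[2]]
    if s!=1: im=cv2.resize(im,None,fx=s,fy=s)
    cv2.imwrite('pics/'+fn,im); return d
def load(name): return dict(np.load(''+name+'.npz'))
def pts(d):
    K=d['K'];T=d['cam_to_world'];v,u=np.mgrid[0:480,0:640];z=d['depth']
    P=np.stack([(u-K[0,2])/K[0,0]*z,(v-K[1,2])/K[1,1]*z,z],-1)
    return P@T[:3,:3].T+T[:3,3]
E
python3 - <<'E'
from h import *
for n in('scene','side'):
    d=save(n,n+'1.png'); print(n,d['K'].tolist(),d['cam_to_world'].round(3).tolist(),(d['depth']>0).mean())
print(read_state())
E
```

```text
scene [[466.1918514993015, 0.0, 315.35252361524084], [0.0, 466.1918514993015, 239.70312026556667], [0.0, 0.0, 1.0]] [[-0.878, 0.288, -0.382, 0.896], [0.478, 0.498, -0.723, 0.85], [-0.018, -0.818, -0.575, 0.7], [0.0, 0.0, 0.0, 1.0]] 0.99578125
side [[460.0022175377262, 0.0, 322.05127795976335], [0.0, 460.0022175377262, 244.32089923059394], [0.0, 0.0, 1.0]] [[-0.845, -0.349, 0.404, 0.089], [-0.534, 0.545, -0.646, 0.723], [0.005, -0.762, -0.647, 0.715], [0.0, 0.0, 0.0, 1.0]] 0.9959114583333334
{'t': 0.1, 'q': array([-1.22967618e+00,  9.17990122e-02,  1.23178836e+00, -1.14981311e-05,
        1.81977772e+00, -5.66693268e-02]), 'joint_velocities': array([-0.00039457, -0.00271513, -0.00233797, -0.00070961,  0.0006544 ,
        0.00025311]), 'joint_efforts': array([ 2.66925679e-03, -4.47855484e+01, -4.07571459e+01,  6.98085199e-02,
        2.84009229e-02, -1.34243546e-04]), 'tool_pos': array([ 0.23235137, -0.5528956 ,  0.22159777]), 'eef_rot': array([-3.14150340e+00,  1.77021691e-03, -1.17300960e+00]), 'contact_force': array([ 0.14374749, -0.70004155, -0.58029739]), 'moment': array([0.09198445, 0.0414251 , 0.01314184]), 'gripper_width': 0.9997896505470187}
```

View pics/scene1.png

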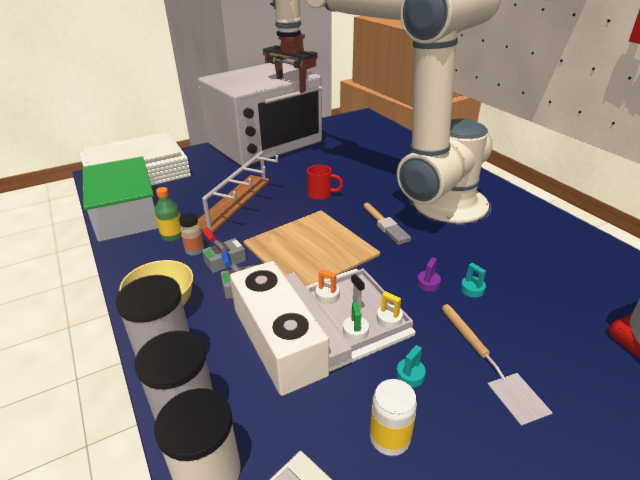

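View pics/side1.png

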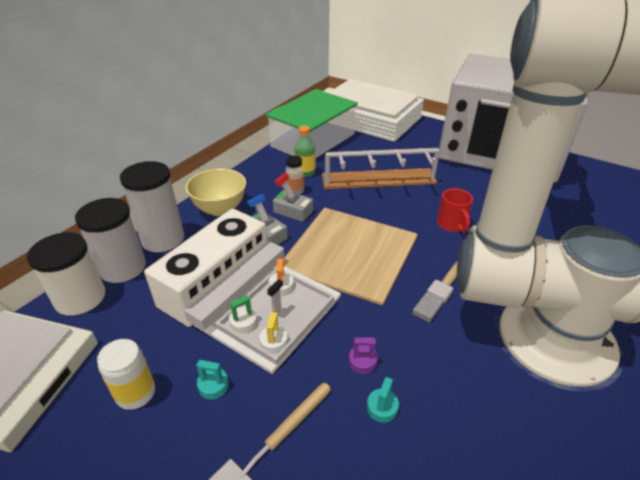

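The scene view shows orange (327,284), green (357,320) and yellow (390,308) stamps in the tray. Purple (429,275) and turquoise (474,280), (411,367) stamps stand on the counter, so they are look-alikes. No red stamp is visible. The red and blue levers are at about (210,238) and (227,260), the board is at (312,247) and the rack at (240,190).

```bash
cat > m.py <<'E'
from h import *
def cloud(n):
    d=load(n);P=pts(d).reshape(-1,3);h=cv2.cvtColor(d['frame'],cv2.COLOR_RGB2HSV).reshape(-1,3).astype(int)
    ok=d['depth'].ravel()>0
    return P[ok],h[ok]
def rect(Q):
    return cv2.minAreaRect((Q[:,:2]*1000).astype(np.float32))
HUE={'red':(0,4),'orange':(7,16),'yellow':(22,30),'green':(45,72),'blue':(105,120)}
E
python3 - <<'E'
from m import *
for n in('scene','side'):
    P,h=cloud(n); print(n)
    H,S,V=h.T; x,y,z=P.T
    near=(x>0.2)&(x<0.9)&(np.abs(y)<0.6)
    def grp(name,m,zr):
        m=m&near&(z>zr[0])&(z<zr[1])
        if m.sum()<8: print(name,m.sum());return
        # cluster on 5mm grid
        g=np.zeros((400,400),np.uint8); ix=((P[m,0])*333).astype(int); iy=((P[m,1]+.6)*333).astype(int); g[ix,iy]=1
        _,lab=cv2.connectedComponents(cv2.dilate(g,np.ones((3,3),np.uint8)))
        l=lab[ix,iy]
        for k in np.unique(l):
            Q=P[m][l==k]
            if len(Q)<15: continue
            c,s,a=rect(Q); print(name,len(Q),np.median(Q,0).round(3),'rect',np.round(c),np.round(s),round(a),'z',Q[:,2].min().round(3),Q[:,2].max().round(3))
    sat=(S>140)&(V>90)
    grp('red',((H<5)|(H>176))&sat,(.03,.13)); grp('orange',(H>=7)&(H<=16)&(S>190)&(V>150),(.035,.13)); grp('yellow',(H>=20)&(H<=30)&(S>150)&(V>150),(.035,.1))
    grp('green',(H>=45)&(H<=75)&sat,(.035,.12)); grp('blue',(H>=100)&(H<=122)&(S>140)&(V>120),(.035,.13))
    grp('black',(V<60)&(S<120),(.07,.11))
    grp('board',(H>=8)&(H<=22)&(S>60)&(V>120),(.006,.02))
    grp('housing',(S<50)&(V>150),(.098,.112))
    grp('rackfoot',(H>=5)&(H<=18)&(S>100),(.006,.02))
    grp('bar',(S<80),(.09,.125))
    grp('base',(S<80),(.034,.043))
E
```

```text
scene
red 597 [ 0.306 -0.218  0.061] rect [ 301. -226.] [ 73. 102.] 16 z 0.03 0.083
red 88 [ 0.698 -0.049  0.096] rect [698. -56.] [14. 43.] 8 z 0.082 0.102
orange 186 [0.524 0.193 0.072] rect [523. 192.] [14. 36.] 35 z 0.037 0.084
orange 18 [ 0.755 -0.23   0.127] rect [ 757. -232.] [ 7. 24.] 58 z 0.124 0.13
yellow 263 [0.449 0.316 0.072] rect [448. 315.] [15. 38.] 21 z 0.036 0.084
yellow 626 [0.614 0.545 0.055] rect [607. 536.] [27. 64.] 49 z 0.035 0.077
yellow 213 [ 0.761 -0.214  0.051] rect [ 763. -220.] [21. 54.] 64 z 0.035 0.069
green 179 [0.53  0.321 0.071] rect [527. 309.] [37. 10.] 68 z 0.037 0.084
green 25 [ 0.705 -0.057  0.04 ] rect [704. -57.] [24.  9.] 89 z 0.038 0.042
green 33 [0.701 0.049 0.041] rect [701.  49.] [27.  9.] 79 z 0.039 0.044
green 2116 [ 0.831 -0.402  0.112] rect [ 831. -413.] [250. 148.] 87 z 0.103 0.116
blue 95 [0.696 0.059 0.097] rect [695.  51.] [42. 16.] 87 z 0.083 0.101
black 482 [ 0.288 -0.528  0.091] rect [ 286. -529.] [173.  16.] 8 z 0.07 0.11
black 44 [ 0.413 -0.496  0.077] rect [ 410. -499.] [21. 27.] 89 z 0.07 0.086
black 110 [0.491 0.258 0.093
[... 7567 characters left out ...]
[158.  49.] 16 z 0.034 0.043
base 236 [0.635 0.059 0.041] rect [643.  46.] [47. 95.] 38 z 0.034 0.043
base 351 [ 0.653 -0.047  0.041] rect [667. -59.] [91. 60.] 6 z 0.034 0.043
base 18 [0.692 0.052 0.041] rect [693.  48.] [17. 29.] 86 z 0.039 0.043
base 1377 [0.74  0.546 0.037] rect [800. 567.] [175. 117.] 17 z 0.034 0.043
base 102 [ 0.76  -0.416  0.038] rect [ 760. -427.] [203.   8.] 84 z 0.034 0.043
base 126 [0.833 0.23  0.039] rect [845. 217.] [99. 49.] 58 z 0.034 0.043
base 150 [0.83  0.346 0.039] rect [846. 336.] [99. 44.] 58 z 0.034 0.043
base 184 [0.83  0.451 0.039] rect [843. 441.] [99. 45.] 69 z 0.034 0.043
base 44 [ 0.861 -0.301  0.038] rect [ 863. -301.] [ 8. 65.] 83 z 0.034 0.043
```

```bash
cat > g.py <<'E'
import sys
from h import *
# python3 g.py x y z yaw_deg : remaining turn (about tool z) then shift in the turned tool frame (cm)
def go(x,y,z,yaw):
    s=read_state();A=R.from_euler('xyz',s['eef_rot'])
    T=R.from_euler('xyz',[np.pi,0,np.radians(yaw)])
    w=np.degrees((A.inv()*T).as_rotvec()); d=T.inv().apply(np.array([x,y,z])-s['tool_pos'])*100
    print('turn',w.round(1),'shift',d.round(2),'| now',s['tool_pos'].round(4),'yaw',np.degrees(s['eef_rot']).round(1),'t',s['t'],'w',round(s['gripper_width']*88,1),'F',s['contact_force'].round(1))
a=list(map(float,sys.argv[1:]))
for i in range(0,len(a),4): go(*a[i:i+4])
E
python3 g.py 0.724 -0.057 0.22 -90
python3 - <<'E'
from m import *
for n in('scene','side'):
    P,h=cloud(n);H,S,V=h.T;x,y,z=P.T
    for nm,a,b in(('purple',130,160),('turq',80,97)):
        m=(H>=a)&(H<=b)&(S>120)&(V>60)&(z>.003)&(z<.09)&(x>.1)&(x<.8)
        g=P[m]; 
        print(nm,[(len(q),np.median(q,0).round(3)) for q in (g[g[:,1]>.25],g[g[:,1]<=.25]) if len(q)])
E
```

```text
turn [ 0.   0.1 22.8] shift [-49.59 -49.16   0.16] | now [ 0.2324 -0.5529  0.2216] yaw [-1.80e+02  1.00e-01 -6.72e+01] t 0.1 w 88.0 F [ 0.1 -0.7 -0.6]
purple [(390, array([0.303, 0.263, 0.02 ])), (110, array([0.297, 0.244, 0.02 ]))]
turq [(1375, array([0.476, 0.432, 0.02 ]))]
purple [(677, array([0.29 , 0.264, 0.022])), (178, array([0.29 , 0.244, 0.022]))]
turq [(1890, array([0.463, 0.417, 0.022])), (1, array([ 0.748, -0.096,  0.004]))]
```

>>> send_rows --series '[{"wz": 7.6,"gripper": -1},{"wz": 7.6,"gripper": -1},{"wz": 7.6,"gripper": -1},{"x": -3.3,"y": -3.3,"gripper": -1},{"x": -3.3,"y": -3.3,"gripper": -1},{"x": -3.3,"y": -3.3,"gripper": -1},{"x": -3.3,"y": -3.3,"gripper": -1},{"x": -3.3,"y": -3.3,"gripper": -1},{"x": -3.3,"y": -3.3,"gripper": -1},{"x": -3.3,"y": -3.3,"gripper": -1},{"x": -3.3,"y": -3.3,"gripper": -1},{"x": -3.3,"y": -3.3,"gripper": -1},{"x": -3.3,"y": -3.3,"gripper": -1},{"x": -3.3,"y": -3.3,"gripper": -1},{"x": -3.3,"y": -3.3,"gripper": -1},{"x": -3.3,"y": -3.3,"gripper": -1},{"x": -3.3,"y": -3.3,"gripper": -1},{"x": -3.3,"y": -3.0,"gripper": -1}]'

```text
validation failed for argument at $.se...
```

```bash
python3 g.py 0.724 -0.057 0.078 -90
```

```text
turn [ 0.   0.1 22.8] shift [-49.59 -49.16  14.36] | now [ 0.2324 -0.5529  0.2216] yaw [-1.80e+02  1.00e-01 -6.72e+01] t 0.1 w 88.0 F [ 0.1 -0.7 -0.6]
```

>>> send_rows --series '[{"x": 0,"y": 0,"z": 0,"wx": 0,"wy": 0,"wz": 7.6,"gripper": -1},{"x": 0,"y": 0,"z": 0,"wx": 0,"wy": 0,"wz": 7.6,"gripper": -1},{"x": 0,"y": 0,"z": 0,"wx": 0,"wy": 0,"wz": 7.6,"gripper": -1}]'

```text
t: 0.4
tool_pos: [0.2324, -0.553, 0.222]
eef_rot: [3.141, 0.001, -1.576]
contact_force: [-0.0, 0.1, 1.0]
gripper_width: 0.767
```

>>> send_rows --series '[{"x": -3.3,"y": -3.3,"z": 0,"wx": 0,"wy": 0,"wz": 0,"gripper": -1},{"x": -3.3,"y": -3.3,"z": 0,"wx": 0,"wy": 0,"wz": 0,"gripper": -1},{"x": -3.3,"y": -3.3,"z": 0,"wx": 0,"wy": 0,"wz": 0,"gripper": -1},{"x": -3.3,"y": -3.3,"z": 0,"wx": 0,"wy": 0,"wz": 0,"gripper": -1},{"x": -3.3,"y": -3.3,"z": 0,"wx": 0,"wy": 0,"wz": 0,"gripper": -1},{"x": -3.3,"y": -3.3,"z": 0,"wx": 0,"wy": 0,"wz": 0,"gripper": -1},{"x": -3.3,"y": -3.3,"z": 0,"wx": 0,"wy": 0,"wz": 0,"gripper": -1},{"x": -3.3,"y": -3.3,"z": 0,"wx": 0,"wy": 0,"wz": 0,"gripper": -1},{"x": -3.3,"y": -3.3,"z": 0,"wx": 0,"wy": 0,"wz": 0,"gripper": -1},{"x": -3.3,"y": -3.3,"z": 0,"wx": 0,"wy": 0,"wz": 0,"gripper": -1},{"x": -3.3,"y": -3.3,"z": 0,"wx": 0,"wy": 0,"wz": 0,"gripper": -1},{"x": -3.3,"y": -3.3,"z": 0,"wx": 0,"wy": 0,"wz": 0,"gripper": -1},{"x": -3.3,"y": -3.3,"z": 0,"wx": 0,"wy": 0,"wz": 0,"gripper": -1},{"x": -3.3,"y": -3.3,"z": 0,"wx": 0,"wy": 0,"wz": 0,"gripper": -1},{"x": -3.3,"y": -3.0,"z": 0,"wx": 0,"wy": 0,"wz": 0,"gripper": -1}]'

```text
t: 1.9
tool_pos: [0.7255, -0.0566, 0.2216]
eef_rot: [3.14, 0.0, -1.571]
contact_force: [1.4, -0.9, 0.8]
gripper_width: 0.005
```

```bash
python3 g.py 0.726 -0.057 0.078 -90
```

```text
turn [0.1 0.  0. ] shift [ 0.04 -0.05 14.36] | now [ 0.7255 -0.0566  0.2216] yaw [179.9   0.  -90. ] t 1.9 w 0.4 F [ 1.4 -0.9  0.8]
```

>>> send_rows --series '[{"x": 0,"y": 0,"z": 4,"wx": 0,"wy": 0,"wz": 0,"gripper": -1},{"x": 0,"y": 0,"z": 4,"wx": 0,"wy": 0,"wz": 0,"gripper": -1},{"x": 0,"y": 0,"z": 4,"wx": 0,"wy": 0,"wz": 0,"gripper": -1},{"x": 0,"y": 0,"z": 2.4,"wx": 0,"wy": 0,"wz": 0,"gripper": -1},{"x": 0,"y": 0,"z": 0,"wx": 0,"wy": 0,"wz": 0,"gripper": -1}]'

```text
t: 2.4
tool_pos: [0.7215, -0.0578, 0.0716]
eef_rot: [3.131, 0.001, -1.571]
contact_force: [-0.3, 0.7, -0.1]
gripper_width: 0.001
```

>>> send_rows --series '[{"x": 0,"y": 1,"z": 0,"wx": 0,"wy": 0,"wz": 0,"gripper": -1},{"x": 0,"y": 1,"z": 0,"wx": 0,"wy": 0,"wz": 0,"gripper": -1},{"x": 0,"y": 1,"z": 0,"wx": 0,"wy": 0,"wz": 0,"gripper": -1},{"x": 0,"y": 1,"z": 0,"wx": 0,"wy": 0,"wz": 0,"gripper": -1},{"x": 0,"y": 1,"z": 0,"wx": 0,"wy": 0,"wz": 0,"gripper": -1},{"x": 0,"y": 0.4,"z": 0,"wx": 0,"wy": 0,"wz": 0,"gripper": -1},{"x": 0,"y": 0,"z": 0,"wx": 0,"wy": 0,"wz": 0,"gripper": -1},{"x": 0,"y": -1,"z": -4,"wx": 0,"wy": 0,"wz": 0,"gripper": -1},{"x": 0,"y": 0,"z": -5,"wx": 0,"wy": 0,"wz": 0,"gripper": -1},{"x": 0,"y": 0,"z": -4,"wx": 0,"wy": 0,"wz": 0,"gripper": -1}]'

```text
t: 3.4
tool_pos: [0.681, -0.0582, 0.2117]
eef_rot: [-3.14, -0.0, -1.571]
contact_force: [1.2, 0.2, -0.2]
gripper_width: 0.003
```

```bash
python3 - <<'E'
from m import *
save('scene','s2.png');d=save('side','s2b.png')
for n in('scene','side'):
    P,h=cloud(n);H,S,V=h.T;x,y,z=P.T;sat=(S>140)&(V>90)
    for nm,c in(('heat',(H<5)|(H>176)),('fan',(H>=100)&(H<=122))):
        m=c&sat&(x>.6)&(x<.75)&(abs(y)<.12)&(z>.06)&(z<.13); print(n,nm,m.sum(),np.median(P[m],0).round(3))
E
python3 g.py 0.487 0.2555 0.2 0 0.487 0.2555 0.2 -2
```

```text
scene heat 108 [ 0.643 -0.056  0.095]
scene fan 109 [0.695 0.06  0.097]
side heat 71 [ 0.637 -0.054  0.098]
side fan 122 [0.689 0.054 0.097]
turn [ -0.5  -0.7 -90. ] shift [-19.61 -31.4    1.85] | now [ 0.6831 -0.0585  0.2185] yaw [-1.792e+02 -1.000e-01 -9.000e+01] t 3.5 w 0.6 F [0.4 0.1 1.4]
turn [ -0.6  -0.7 -88. ] shift [-20.7  -30.7    1.85] | now [ 0.6831 -0.0585  0.2185] yaw [-1.792e+02 -1.000e-01 -9.000e+01] t 3.5 w 0.6 F [0.4 0.1 1.4]
```

The heat lever has moved to x≈0.64, so the heat is off, and the fan is still on. Next is the tray.

>>> send_rows --series '[{"x": 0,"y": 0,"z": 0,"wx": 0,"wy": 0,"wz": -8,"gripper": 0},{"x": 0,"y": 0,"z": 0,"wx": 0,"wy": 0,"wz": -8,"gripper": 0},{"x": 0,"y": 0,"z": 0,"wx": 0,"wy": 0,"wz": -8,"gripper": 0},{"x": 0,"y": 0,"z": 0,"wx": 0,"wy": 0,"wz": -8,"gripper": 0},{"x": 0,"y": 0,"z": 0,"wx": 0,"wy": 0,"wz": -8,"gripper": 0},{"x": 0,"y": 0,"z": 0,"wx": 0,"wy": 0,"wz": -8,"gripper": 0},{"x": 0,"y": 0,"z": 0,"wx": 0,"wy": 0,"wz": -8,"gripper": 0},{"x": 0,"y": 0,"z": 0,"wx": 0,"wy": 0,"wz": -8,"gripper": 0},{"x": 0,"y": 0,"z": 0,"wx": 0,"wy": 0,"wz": -8,"gripper": 0},{"x": 0,"y": 0,"z": 0,"wx": 0,"wy": 0,"wz": -8,"gripper": 0},{"x": 0,"y": 0,"z": 0,"wx": 0,"wy": 0,"wz": -8,"gripper": 0}]'

```text
t: 4.6
tool_pos: [0.6808, -0.0582, 0.2082]
eef_rot: [-3.141, 0.0, -0.029]
contact_force: [-0.6, -0.1, 0.3]
gripper_width: 0.503
```

>>> send_rows --series '[{"x": -2.3,"y": -3.4,"z": 0,"wx": 0,"wy": 0,"wz": 0,"gripper": 0},{"x": -2.3,"y": -3.4,"z": 0,"wx": 0,"wy": 0,"wz": 0,"gripper": 0},{"x": -2.3,"y": -3.4,"z": 0,"wx": 0,"wy": 0,"wz": 0,"gripper": 0},{"x": -2.3,"y": -3.4,"z": 0,"wx": 0,"wy": 0,"wz": 0,"gripper": 0},{"x": -2.3,"y": -3.4,"z": 0,"wx": 0,"wy": 0,"wz": 0,"gripper": 0},{"x": -2.3,"y": -3.4,"z": 0,"wx": 0,"wy": 0,"wz": 0,"gripper": 0},{"x": -2.3,"y": -3.4,"z": 0,"wx": 0,"wy": 0,"wz": 0,"gripper": 0},{"x": -2.3,"y": -3.4,"z": 0,"wx": 0,"wy": 0,"wz": 0,"gripper": 0},{"x": -2.3,"y": -3.4,"z": 0,"wx": 0,"wy": 0,"wz": 0,"gripper": 0},{"x": 0,"y": 0,"z": 0,"wx": 0,"wy": 0,"wz": 0,"gripper": 0}]'

```text
t: 5.6
tool_pos: [0.4822, 0.2587, 0.2089]
eef_rot: [-3.14, 0.0, -0.029]
contact_force: [0.0, 0.3, -0.4]
gripper_width: 0.5
```

```bash
python3 g.py 0.487 0.2555 0.2 -2
python3 - <<'E'
from h import *
d=save('wrist','w1.png'); print(d['K'].tolist(),d['tool_from_camera'].round(3).tolist())
E
```

```text
turn [-0.1  0.   0.3] shift [0.49 0.3  0.89] | now [0.4822 0.2587 0.2089] yaw [-179.9    0.    -1.7] t 5.6 w 44.0 F [ 0.   0.3 -0.4]
[[371.64829954431775, 0.0, 320.308733066863], [0.0, 371.64829954431775, 239.5246873975195], [0.0, 0.0, 1.0]] [[1.0, 0.001, -0.0, -0.001], [-0.001, 0.967, 0.255, -0.07], [0.001, -0.255, 0.967, -0.162], [0.0, 0.0, 0.0, 1.0]]
```

View pics/w1.png

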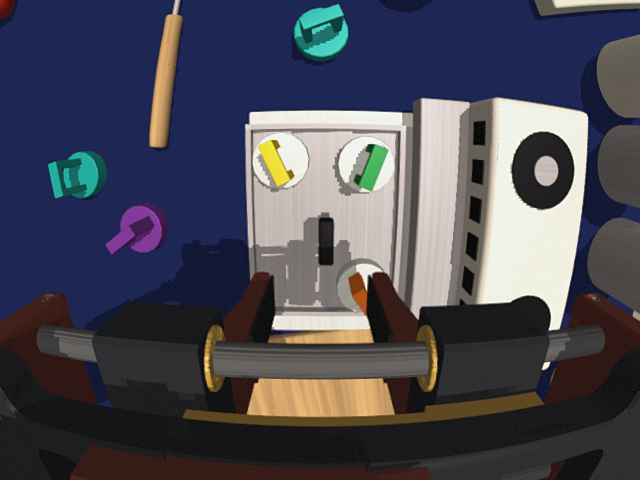

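The wrist view shows the tray with yellow (275,163), green (372,167) and orange (360,288) stamps and the black grip at (326,241). The bottom-left slot is empty, so three stamps are present. Next I localise the grip.

```bash
cat >> h.py <<'E'
def wray(d,s,u,v,zp):
    K=d['K'];a=np.array([u-K[0,2],v-K[1,2]])/K[0,0];r=np.hypot(*a)+1e-9
    c=np.array([*(a/r*np.sin(r)),np.cos(r)]);T=d['tool_from_camera'];A=R.from_euler('xyz',s['eef_rot'])
    o=A.apply(T[:3,3])+s['tool_pos'];k=A.apply(T[:3,:3]@c);return o+k*(zp-o[2])/k[2]
E
python3 - <<'E'
from h import *
d=load('wrist');s=read_state()
for p in((326,219),(326,264),(320,241),(333,241)): print(wray(d,s,*p,.096).round(4))
E
python3 g.py 0.489 0.2555 0.0695 -2
```

```text
[0.487  0.2698 0.096 ]
[0.4861 0.2341 0.096 ]
[0.482  0.2528 0.096 ]
[0.4919 0.2525 0.096 ]
turn [-0.  -0.   0.2] shift [ 0.56  0.1  13.93] | now [0.4834 0.2567 0.2088] yaw [-180.    -0.    -1.8] t 5.65 w 44.2 F [ 0.2 -0.4 -0.6]
```

>>> send_rows --series '[{"x": 0.35,"y": 0.45,"z": 4,"wx": 0,"wy": 0,"wz": 0,"gripper": 0},{"x": 0,"y": 0,"z": 4,"wx": 0,"wy": 0,"wz": 0,"gripper": 0},{"x": 0,"y": 0,"z": 3,"wx": 0,"wy": 0,"wz": 0,"gripper": 0},{"x": 0,"y": 0,"z": 2,"wx": 0,"wy": 0,"wz": 0,"gripper": 0},{"x": 0,"y": 0,"z": 0.5,"wx": 0,"wy": 0,"wz": 0,"gripper": 0},{"x": 0,"y": 0,"z": 0,"wx": 0,"wy": 0,"wz": 0,"gripper": 0},{"x": 0,"y": 0,"z": 0,"wx": 0,"wy": 0,"wz": 0,"gripper": 0}]'

```text
t: 6.35
tool_pos: [0.4888, 0.2501, 0.0752]
eef_rot: [-3.141, -0.002, -0.036]
contact_force: [0.4, 0.8, 0.6]
gripper_width: 0.501
```

```bash
python3 g.py 0.487 0.252 0.0695 -2
```

```text
turn [-0.1 -0.1 -0. ] shift [-0.19 -0.18  0.57] | now [0.4888 0.2501 0.0752] yaw [-1.799e+02 -1.000e-01 -2.000e+00] t 6.35 w 44.1 F [0.4 0.8 0.6]
```

>>> send_rows --series '[{"x": -0.2,"y": -0.2,"z": 0.5,"wx": 0,"wy": 0,"wz": 0,"gripper": 0},{"x": 0,"y": 0,"z": 0,"wx": 0,"wy": 0,"wz": 0,"gripper": -1},{"x": 0,"y": 0,"z": 0,"wx": 0,"wy": 0,"wz": 0,"gripper": -1},{"x": 0,"y": 0,"z": 0,"wx": 0,"wy": 0,"wz": 0,"gripper": -1},{"x": 0,"y": 0,"z": 0,"wx": 0,"wy": 0,"wz": 0,"gripper": -1},{"x": 0,"y": 0,"z": 0,"wx": 0,"wy": 0,"wz": 0,"gripper": -1},{"x": 0,"y": 0,"z": 0,"wx": 0,"wy": 0,"wz": 0,"gripper": -1}]'

```text
t: 7.05
tool_pos: [0.4859, 0.2523, 0.0688]
eef_rot: [-3.141, -0.0, -0.035]
contact_force: [0.0, -0.0, 0.2]
gripper_width: 0.13
```

>>> send_rows --series '[{"x": -0.4,"y": 0,"z": -0.2,"wx": 0,"wy": 0,"wz": 0,"gripper": -1},{"x": -0.8,"y": 0,"z": 0,"wx": 0,"wy": 0,"wz": 0,"gripper": -1},{"x": -0.8,"y": 0,"z": 0,"wx": 0,"wy": 0,"wz": 0,"gripper": -1},{"x": -0.8,"y": 0,"z": 0,"wx": 0,"wy": 0,"wz": 0,"gripper": -1},{"x": -0.8,"y": 0,"z": 0,"wx": 0,"wy": 0,"wz": 0,"gripper": -1},{"x": -0.8,"y": 0,"z": 0,"wx": 0,"wy": 0,"wz": 0,"gripper": -1},{"x": -0.8,"y": 0,"z": 0,"wx": 0,"wy": 0,"wz": 0,"gripper": -1},{"x": -0.4,"y": 0,"z": 0,"wx": 0,"wy": 0,"wz": 0,"gripper": -1},{"x": 0,"y": 0,"z": 0,"wx": 0,"wy": 0,"wz": 0,"gripper": -1}]'

```text
t: 7.95
tool_pos: [0.4293, 0.2544, 0.0708]
eef_rot: [-3.141, -0.0, -0.035]
contact_force: [-0.7, -1.3, -8.0]
gripper_width: 0.137
```

```bash
python3 g.py 0.487 0.252 0.0695 -2
python3 - <<'E'
from m import *
save('scene','s3.png');save('side','s3b.png')
E
```

```text
turn [-0. -0.  0.] shift [5.78 0.03 0.13] | now [0.4293 0.2544 0.0708] yaw [-180.   -0.   -2.] t 7.95 w 12.0 F [-0.7 -1.3 -8. ]
```

View pics/s3b.png

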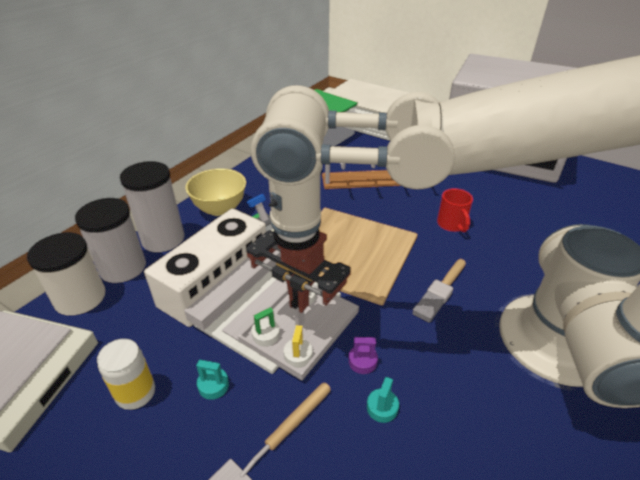

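>>> send_rows --series '[{"x": 0,"y": 0,"z": -1,"wx": 0,"wy": 0,"wz": 0,"gripper": -1},{"x": 0,"y": 0,"z": -1,"wx": 0,"wy": 0,"wz": 0,"gripper": -1},{"x": 0,"y": 0.6,"z": -1,"wx": 0,"wy": 0,"wz": 0,"gripper": -1},{"x": 0.1,"y": 1.2,"z": 0,"wx": 0,"wy": 0,"wz": 0,"gripper": -1},{"x": 0.2,"y": 1.8,"z": 0,"wx": 0,"wy": 0,"wz": 0,"gripper": -1},{"x": 0.2,"y": 2,"z": 0,"wx": 0,"wy": 0,"wz": 0,"gripper": -1},{"x": 0.2,"y": 2,"z": 0,"wx": 0,"wy": 0,"wz": 0,"gripper": -1},{"x": 0.2,"y": 2,"z": 0,"wx": 0,"wy": 0,"wz": 0,"gripper": -1},{"x": 0.2,"y": 2,"z": 0,"wx": 0,"wy": 0,"wz": 0,"gripper": -1},{"x": 0.2,"y": 2,"z": 0,"wx": 0,"wy": 0,"wz": 0,"gripper": -1},{"x": 0.2,"y": 2,"z": 0,"wx": 0,"wy": 0,"wz": 0,"gripper": -1},{"x": 0.2,"y": 2,"z": 0,"wx": 0,"wy": 0,"wz": 0,"gripper": -1},{"x": 0.2,"y": 2,"z": 0,"wx": 0,"wy": 0,"wz": 0,"gripper": -1},{"x": 0.1,"y": 2,"z": 0,"wx": 0,"wy": 0,"wz": 0,"gripper": -1},{"x": 0.1,"y": 1.5,"z": 0,"wx": 0,"wy": 0,"wz": 0,"gripper": -1},{"x": 0.1,"y": 1,"z": 0,"wx": 0,"wy": 0,"wz": 0,"gripper": -1},{"x": 0,"y": 0.6,"z": 0,"wx": 0,"wy": 0,"wz": 0,"gripper": -1},{"x": 0,"y": 0.4,"z": 0,"wx": 0,"wy": 0,"wz": 0,"gripper": -1},{"x": 0,"y": 0,"z": 0,"wx": 0,"wy": 0,"wz": 0,"gripper": -1},{"x": 0,"y": 0,"z": 0,"wx": 0,"wy": 0,"wz": 0,"gripper": -1}]'

```text
t: 10.05
tool_pos: [0.443, 0.003, 0.1006]
eef_rot: [-3.141, 0.0, -0.035]
contact_force: [-0.4, 0.3, -7.1]
gripper_width: 0.133
```

```bash
python3 g.py 0.442 0.002 0.069 -2
python3 - <<'E'
from h import *
save('side','s4b.png')
E
```

```text
turn [-0.  0.  0.] shift [-0.09  0.11  3.16] | now [0.443  0.003  0.1006] yaw [-180.    0.   -2.] t 10.05 w 11.7 F [-0.4  0.3 -7.1]
```

View pics/s4b.png

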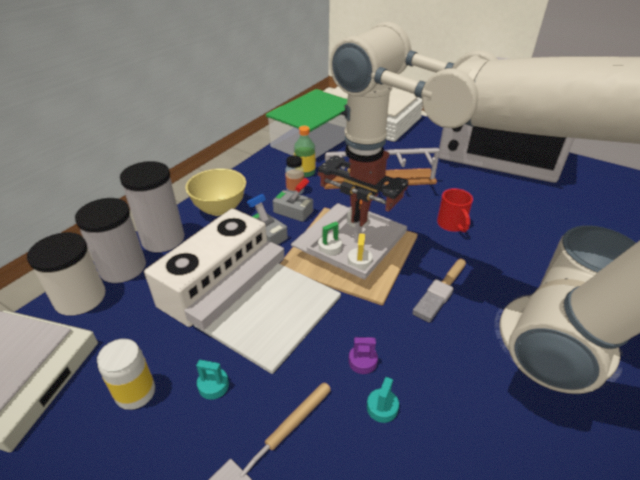

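>>> send_rows --series '[{"x": 0,"y": 0,"z": 1,"wx": 0,"wy": 0,"wz": 0,"gripper": -1},{"x": 0,"y": 0,"z": 1,"wx": 0,"wy": 0,"wz": 0,"gripper": -1},{"x": 0,"y": 0,"z": 0.6,"wx": 0,"wy": 0,"wz": 0,"gripper": -1},{"x": 0,"y": 0,"z": 0.3,"wx": 0,"wy": 0,"wz": 0,"gripper": -1},{"x": 0,"y": 0,"z": 0.2,"wx": 0,"wy": 0,"wz": 0,"gripper": -1},{"x": 0,"y": 0,"z": 0,"wx": 0,"wy": 0,"wz": 0,"gripper": -1},{"x": 0,"y": 0,"z": 0,"wx": 0,"wy": 0,"wz": 0,"gripper": -1}]'

```text
t: 10.8
tool_pos: [0.4432, 0.0026, 0.07]
eef_rot: [3.142, -0.001, -0.035]
contact_force: [0.5, 0.8, -8.4]
gripper_width: 0.138
```

>>> send_rows --series '[{"x": 0,"y": 0,"z": 0.1,"wx": 0,"wy": 0,"wz": 0,"gripper": -1},{"x": 0,"y": 0,"z": 0.1,"wx": 0,"wy": 0,"wz": 0,"gripper": -1},{"x": 0,"y": 0,"z": 0,"wx": 0,"wy": 0,"wz": 0,"gripper": -1}]'

```text
t: 11.1
tool_pos: [0.4433, 0.0026, 0.0688]
eef_rot: [3.141, -0.001, -0.035]
contact_force: [-4.7, -0.5, -1.4]
gripper_width: 0.141
```

Touched down. Release, then raise.

>>> send_rows --series '[{"x": 0,"y": 0,"z": 0,"wx": 0,"wy": 0,"wz": 0,"gripper": -0.2},{"x": 0,"y": 0,"z": 0,"wx": 0,"wy": 0,"wz": 0,"gripper": -0.2},{"x": 0,"y": 0,"z": 0,"wx": 0,"wy": 0,"wz": 0,"gripper": -0.2},{"x": 0,"y": 0,"z": 0,"wx": 0,"wy": 0,"wz": 0,"gripper": -0.2},{"x": 0,"y": 0,"z": -2,"wx": 0,"wy": 0,"wz": 0,"gripper": -0.2},{"x": 0,"y": 0,"z": -3,"wx": 0,"wy": 0,"wz": 0,"gripper": -0.2},{"x": 0,"y": 0,"z": -4,"wx": 0,"wy": 0,"wz": 0,"gripper": 0.3},{"x": 0,"y": 0,"z": -4,"wx": 0,"wy": 0,"wz": 0,"gripper": 0.3},{"x": 0,"y": -4,"z": -3,"wx": 0,"wy": 0,"wz": 0,"gripper": 0.3},{"x": 0,"y": 0,"z": 0,"wx": 0,"wy": 0,"wz": 0,"gripper": 0.3},{"x": 0,"y": 0,"z": 0,"wx": 0,"wy": 0,"wz": 0,"gripper": 0.3}]'

```text
t: 12.2
tool_pos: [0.4447, 0.043, 0.2281]
eef_rot: [3.141, -0.001, -0.033]
contact_force: [0.3, 0.1, -0.9]
gripper_width: 0.655
```

```bash
cat > st.py <<'E'
from m import *
import sys
# stamp crown: coloured pixels of one picture, top points -> centre and long axis; wrist picture: rays to crown top plane
def stamps(name,zt=.082):
    s=read_state();d=save(name,sys.argv[1]+name+'.png')
    h=cv2.cvtColor(d['frame'],cv2.COLOR_RGB2HSV).astype(int);H,S,V=h[...,0],h[...,1],h[...,2]
    for nm,a,b,sm in(('orange',5,14,200),('yellow',22,31,160),('green',45,75,120),('red',0,3,200)):
        m=((H>=a)&(H<=b)&(S>sm)&(V>70))
        if name!='wrist':
            P=pts(d);m&=(P[...,2]>.035)&(P[...,2]<.12)&(P[...,0]>.3)&(P[...,0]<.66)&(abs(P[...,1])<.35)
        m=cv2.morphologyEx(m.astype(np.uint8),cv2.MORPH_OPEN,np.ones((2,2),np.uint8))
        n,l,st,c=cv2.connectedComponentsWithStats(m)
        for k in range(1,n):
            if st[k,4]<40: continue
            v,u=np.where(l==k)
            if name=='wrist': Q=np.array([wray(d,s,i,j,zt) for i,j in zip(u,v)])
            else:
                Q=P[v,u]; Q=Q[Q[:,2]>np.percentile(Q[:,2],90)-.01]
            c,sz,an=rect(Q); an=an if sz[0]>sz[1] else an+90
            print(name,nm,st[k,4],'px',c_:=[int(u.mean()),int(v.mean())],'xy',np.round(c,1),'size',np.round(sz),'long axis deg',round((an+90)%180-90,1),'z',Q[:,2].max().round(3))
for n in sys.argv[2:]: stamps(n)
E
python3 st.py a wrist scene side; python3 g.py 0.463 0.002 0.2 -2
```

```text
wrist orange 586 px [362, 324] xy [481.1 -52.2] size [16. 50.] long axis deg -60.2 z 0.082
wrist yellow 672 px [273, 201] xy [406.7  65.7] size [17. 36.] long axis deg -66.3 z 0.082
wrist green 576 px [364, 205] xy [481.4  59.9] size [37. 12.] long axis deg 69.3 z 0.082
wrist green 59 px [555, 199] xy [671.2  64.1] size [ 7. 11.] long axis deg -9.9 z 0.082
wrist green 41 px [550, 219] xy [667.3  44.3] size [ 5. 10.] long axis deg -11.6 z 0.082
wrist green 171 px [543, 296] xy [672.8 -38.1] size [11. 26.] long axis deg -85.4 z 0.082
wrist red 166 px [236, 408] xy [ 347.3 -153.1] size [18. 22.] long axis deg -2.8 z 0.082
scene orange 115 px [290, 220] xy [488.  -56.6] size [ 9. 32.] long axis deg -49.3 z 0.083
scene yellow 176 px [344, 235] xy [642.3 458.4] size [933.  31.] long axis deg 58.9 z 0.7
scene green 116 px [314, 244] xy [483.2  63.9] size [34. 12.] long axis deg 61.4 z 0.084
scene red 207 px [318, 182] xy [609.  314.6] size [1215.   29.] long axis deg 60.6 z 0.7
scene red 71 px [231, 227] xy [760.5 389.5] size [960.  24.] long axis deg 75.0 z 0.7
side yellow 92 px [360, 257] xy [247.8 386.9] size [  9. 744.] long axis deg -64.0 z 0.715
side green 124 px [330, 242] xy [479.9  63.1] size [35.  8.] long axis deg 70.3 z 0.086
side red 378 px [451, 203] xy [214.8 226.6] size [  42. 1023.] long axis deg -78.1 z 0.715
turn [ 0.   0.2 -0. ] shift [2.05 3.93 2.58] | now [0.4439 0.042  0.2258] yaw [180.    0.2  -2. ] t 12.35 w 57.2 F [-0.5  0.7 -0.8]
```

View pics/awrist.png

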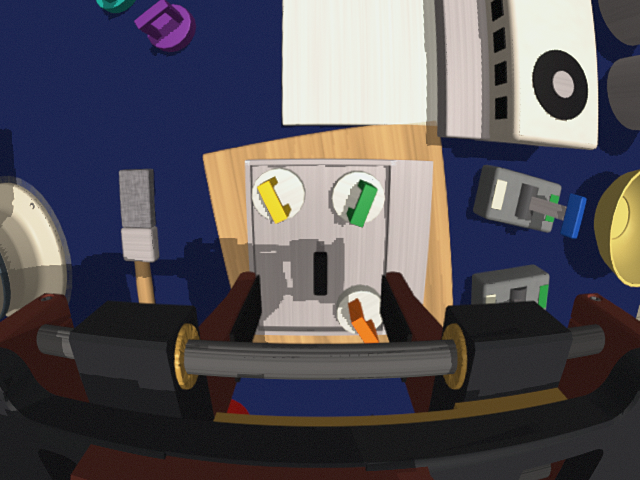

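The tray lies flat on the board with all three stamps standing in it: yellow (273,201), green (364,205), orange (362,324). Next I go above green and pin down the rack.

```bash
python3 g.py 0.481 0.061 0.15 69
python3 - <<'E'
from m import *
import zipfile
# rack from both clouds (arm now away?): foot + tips in the side/scene first pictures are overwritten; use current
x0=np.array([.539,-.300]);a=np.radians(-52.3);X=np.array([np.cos(a),np.sin(a)]);Y=np.array([-X[1],X[0]])
for n in('scene','side'):
    P,h=cloud(n);q=P[:,:2]-x0;u=q@X;v=q@Y;z=P[:,2];S=h[:,1]
    b=(abs(v)<.17)&(abs(u)<.012)&(z>.085)&(z<.115)
    if b.sum()>20:
        p=np.polyfit(v[b],u[b],1);print(n,'bar',b.sum(),p.round(4),v[b].min().round(3),v[b].max().round(3))
    for k in(-.117,-.039,.039,.117):
        t=(abs(v-k)<.02)&(u>-.09)&(u<-.066)&(z>.107)&(z<.128); g=(abs(v-k)<.02)&(u>-.066)&(u<-.012)&(z>.09)&(z<.11)
        print(n,k,'tip',t.sum(),(np.median(u[t]).round(4),np.median(v[t]).round(4)) if t.sum() else'','peg',g.sum(),np.median(v[g]).round(4) if g.sum() else '', np.polyfit(u[g],v[g],1).round(3) if g.sum()>8 else '')
E
```

```text
turn [ -0.1   0.2 -71. ] shift [3.1  2.79 7.58] | now [0.4439 0.042  0.2258] yaw [180.    0.2  -2. ] t 12.35 w 57.2 F [-0.5  0.7 -0.8]
scene bar 369 [ 0.0019 -0.001 ] -0.159 0.156
scene -0.117 tip 8 (np.float64(-0.0696), np.float64(-0.1165)) peg 45 -0.1172 [-0.01  -0.118]
scene -0.039 tip 13 (np.float64(-0.0719), np.float64(-0.039)) peg 47 -0.0387 [ 0.009 -0.038]
scene 0.039 tip 13 (np.float64(-0.0719), np.float64(0.0398)) peg 51 0.0388 [-0.008  0.038]
scene 0.117 tip 15 (np.float64(-0.0704), np.float64(0.1172)) peg 55 0.1176 [0.019 0.118]
side bar 307 [ 0.0034 -0.0025] -0.157 0.153
side -0.117 tip 16 (np.float64(-0.0727), np.float64(-0.1171)) peg 33 -0.1165 [-0.035 -0.119]
side -0.039 tip 17 (np.float64(-0.0723), np.float64(-0.0404)) peg 28 -0.0392 [-0.021 -0.04 ]
side 0.039 tip 0  peg 0  
side 0.117 tip 10 (np.float64(-0.0719), np.float64(0.114)) peg 0
```

>>> send_rows --series '[{"x": 0,"y": 0,"z": 0,"wx": 0,"wy": 0,"wz": -7.9,"gripper": 0.3},{"x": 0,"y": 0,"z": 0,"wx": 0,"wy": 0,"wz": -7.9,"gripper": 0.3},{"x": 0,"y": 0,"z": 0,"wx": 0,"wy": 0,"wz": -7.9,"gripper": 0.3},{"x": 0,"y": 0,"z": 0,"wx": 0,"wy": 0,"wz": -7.9,"gripper": 0.3},{"x": 0,"y": 0,"z": 0,"wx": 0,"wy": 0,"wz": -7.9,"gripper": 0.3},{"x": 0,"y": 0,"z": 0,"wx": 0,"wy": 0,"wz": -7.9,"gripper": 0.3},{"x": 0,"y": 0,"z": 0,"wx": 0,"wy": 0,"wz": -7.9,"gripper": 0.3},{"x": 0,"y": 0,"z": 0,"wx": 0,"wy": 0,"wz": -7.9,"gripper": 0.3},{"x": 0,"y": 0,"z": 0,"wx": 0,"wy": 0,"wz": -7.9,"gripper": 0.3},{"x": 3.1,"y": 2.8,"z": 0,"wx": 0,"wy": 0,"wz": 0,"gripper": 0.3},{"x": 0,"y": 0,"z": 3.5,"wx": 0,"wy": 0,"wz": 0,"gripper": 0.3},{"x": 0,"y": 0,"z": 3,"wx": 0,"wy": 0,"wz": 0,"gripper": 0.3},{"x": 0,"y": 0,"z": 0,"wx": 0,"wy": 0,"wz": 0,"gripper": 0.3}]'

```text
t: 13.65
tool_pos: [0.4789, 0.0607, 0.1561]
eef_rot: [-3.131, 0.005, 1.205]
contact_force: [-0.2, -0.4, 0.4]
gripper_width: 0.648
```

```bash
python3 st.py b wrist;python3 g.py 0.481 0.061 0.05 69
```

```text
wrist orange 504 px [186, 291] xy [473.  -41.6] size [12. 34.] long axis deg -60.6 z 0.082
wrist yellow 1032 px [286, 144] xy [405.   65.9] size [13. 35.] long axis deg -66.5 z 0.082
wrist green 835 px [321, 256] xy [481.3  60.2] size [34. 11.] long axis deg 67.6 z 0.082
wrist red 1951 px [14, 174] xy [ 323.4 -150.4] size [47. 84.] long axis deg -27.7 z 0.082
turn [-0.4  0.2  0. ] shift [ 0.05  0.09 10.94] | now [0.4799 0.0608 0.1594] yaw [-179.6    0.2   69. ] t 13.7 w 56.9 F [ 0.9  0.2 -0.1]
```

View pics/bwrist.png

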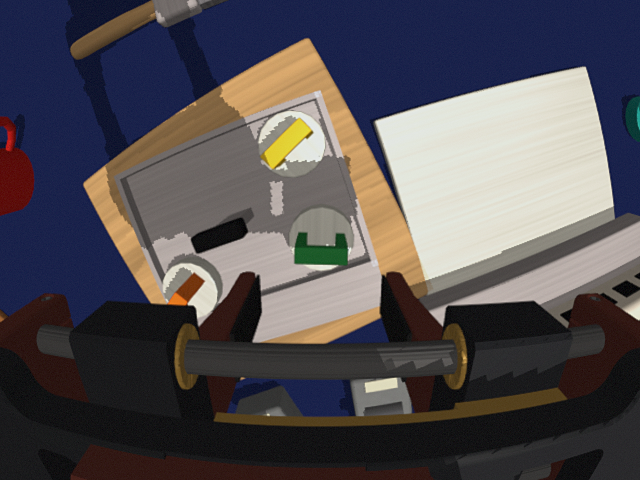

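The green crown is between the fingers at (321,256), with orange at (186,291) and yellow at (286,144). Descend and grip.

>>> send_rows --series '[{"x": 0,"y": 0.1,"z": 4,"wx": 0,"wy": 0,"wz": 1,"gripper": 0.2},{"x": 0,"y": 0,"z": 4,"wx": 0,"wy": 0,"wz": 0,"gripper": 0.2},{"x": 0,"y": 0,"z": 2,"wx": 0,"wy": 0,"wz": 0,"gripper": 0.2},{"x": 0,"y": 0,"z": 1,"wx": 0,"wy": 0,"wz": 0,"gripper": 0.2},{"x": 0,"y": 0,"z": 0,"wx": 0,"wy": 0,"wz": 0,"gripper": 0.2},{"x": 0,"y": 0,"z": 0,"wx": 0,"wy": 0,"wz": 0,"gripper": 0.2}]'

```text
t: 14.3
tool_pos: [0.4837, 0.0611, 0.0549]
eef_rot: [3.139, -0.001, 1.188]
contact_force: [-0.3, 0.8, 0.4]
gripper_width: 0.603
```

```bash
python3 g.py 0.481 0.060 0.046 68
```

```text
turn [ 0.2 -0.1  0.1] shift [-0.2  -0.21  0.89] | now [0.4837 0.0611 0.0549] yaw [ 1.798e+02 -1.000e-01  6.810e+01] t 14.3 w 53.0 F [-0.3  0.8  0.4]
```

>>> send_rows --series '[{"x": -0.2,"y": -0.2,"z": 0.8,"wx": 0,"wy": 0,"wz": 0,"gripper": 0.2},{"x": 0,"y": 0,"z": 0,"wx": 0,"wy": 0,"wz": 0,"gripper": 0.2},{"x": 0,"y": 0,"z": 0,"wx": 0,"wy": 0,"wz": 0,"gripper": -1},{"x": 0,"y": 0,"z": 0,"wx": 0,"wy": 0,"wz": 0,"gripper": -1},{"x": 0,"y": 0,"z": 0,"wx": 0,"wy": 0,"wz": 0,"gripper": -1},{"x": 0,"y": 0,"z": 0,"wx": 0,"wy": 0,"wz": 0,"gripper": -1},{"x": 0,"y": 0,"z": 0,"wx": 0,"wy": 0,"wz": 0,"gripper": -1}]'

```text
t: 15.0
tool_pos: [0.4801, 0.0602, 0.045]
eef_rot: [3.141, -0.0, 1.188]
contact_force: [-1.0, 0.3, 0.6]
gripper_width: 0.408
```

```bash
cat > rk.py <<'E'
import sys,numpy as np
# rack coords (mm) -> world xy
def w(u,v):
    a=np.radians(-52.3);X=np.array([np.cos(a),np.sin(a)]);Y=np.array([-X[1],X[0]]);return np.array([.539,-.300])+X*u/1e3+Y*v/1e3
if __name__=='__main__':
    for v in(-117,-39,39,117): print(v,'stand-off -125',w(-125,v).round(4),'hang -40',w(-40,v).round(4))
E
python3 rk.py; python3 g.py 0.481 0.060 0.046 68
```

```text
-117 stand-off -125 [ 0.37   -0.2726] hang -40 [ 0.422  -0.3399]
-39 stand-off -125 [ 0.4317 -0.2249] hang -40 [ 0.4837 -0.2922]
39 stand-off -125 [ 0.4934 -0.1772] hang -40 [ 0.5454 -0.2445]
117 stand-off -125 [ 0.5551 -0.1295] hang -40 [ 0.6071 -0.1968]
turn [ 0.  -0.   0.1] shift [ 0.02  0.09 -0.1 ] | now [0.4801 0.0602 0.045 ] yaw [180.   -0.   68.1] t 15.0 w 35.9 F [-1.   0.3  0.6]
```

>>> send_rows --series '[{"x": 0,"y": 0,"z": -1,"wx": 0,"wy": 0,"wz": 0,"gripper": -1},{"x": 0,"y": 0,"z": -3,"wx": 0,"wy": 0,"wz": 0,"gripper": -1},{"x": 0,"y": 0,"z": -3,"wx": 0,"wy": 0,"wz": 0,"gripper": -1},{"x": 0,"y": 0,"z": -3,"wx": 0,"wy": 0,"wz": 0,"gripper": -1},{"x": 0,"y": 0,"z": 0,"wx": 0,"wy": 0,"wz": 7.6,"gripper": -1},{"x": 0,"y": 0,"z": 0,"wx": 0,"wy": 0,"wz": 7.6,"gripper": -1},{"x": 0,"y": 0,"z": 0,"wx": 0,"wy": 0,"wz": 7.6,"gripper": -1},{"x": 0,"y": 0,"z": 0,"wx": 0,"wy": 0,"wz": 7.6,"gripper": -1},{"x": 0,"y": 0,"z": 0,"wx": 0,"wy": 0,"wz": 0,"gripper": -1}]'

```text
t: 15.9
tool_pos: [0.4799, 0.0601, 0.145]
eef_rot: [-3.142, 0.0, 0.657]
contact_force: [-0.5, 0.5, -0.6]
gripper_width: 0.408
```

```bash
python3 g.py 0.4934 -0.1772 0.145 37.7
```

```text
turn [-0.   0.  -0.1] shift [-13.44  19.6   -0.  ] | now [0.4799 0.0601 0.145 ] yaw [-180.     0.    37.6] t 15.9 w 35.9 F [-0.5  0.5 -0.6]
```

>>> send_rows --series '[{"x": -1.3,"y": 2.0,"z": 0,"wx": 0,"wy": 0,"wz": 0,"gripper": -1},{"x": -2.0,"y": 2.9,"z": 0,"wx": 0,"wy": 0,"wz": 0,"gripper": -1},{"x": -2.0,"y": 2.9,"z": 0,"wx": 0,"wy": 0,"wz": 0,"gripper": -1},{"x": -2.0,"y": 2.9,"z": 0,"wx": 0,"wy": 0,"wz": 0,"gripper": -1},{"x": -2.0,"y": 2.9,"z": 0,"wx": 0,"wy": 0,"wz": 0,"gripper": -1},{"x": -2.0,"y": 2.9,"z": 0,"wx": 0,"wy": 0,"wz": 0,"gripper": -1},{"x": -1.4,"y": 2.1,"z": 0,"wx": 0,"wy": 0,"wz": 0,"gripper": -1},{"x": -0.7,"y": 1.0,"z": 0,"wx": 0,"wy": 0,"wz": 0,"gripper": -1},{"x": 0,"y": 0,"z": 2,"wx": 0,"wy": 0,"wz": 0,"gripper": -1},{"x": 0,"y": 0,"z": 2,"wx": 0,"wy": 0,"wz": 0,"gripper": -1},{"x": 0,"y": 0,"z": 0.7,"wx": 0,"wy": 0,"wz": 0,"gripper": -1},{"x": 0,"y": 0,"z": 0,"wx": 0,"wy": 0,"wz": 0,"gripper": -1},{"x": 0,"y": 0,"z": 0,"wx": 0,"wy": 0,"wz": 0,"gripper": -1}]'

```text
t: 17.2
tool_pos: [0.4941, -0.1766, 0.0985]
eef_rot: [3.141, -0.0, 0.659]
contact_force: [-0.5, -0.8, -1.0]
gripper_width: 0.406
```

```bash
python3 g.py 0.5454 -0.2445 0.0975 37.7
python3 - <<'E'
from h import *
save('wrist','w5.png',(120,60,520,360),2)
E
```

```text
turn [ 0.  -0.   0.1] shift [-0.09  8.51  0.1 ] | now [ 0.4941 -0.1766  0.0985] yaw [180.   -0.   37.8] t 17.2 w 35.7 F [-0.5 -0.8 -1. ]
```

View pics/w5.png

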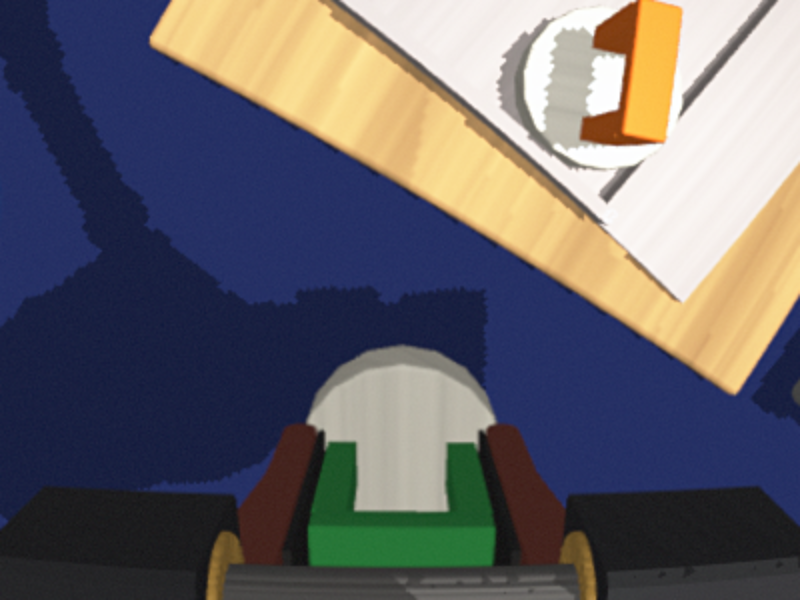

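The green stamp is held squarely between the pads, with its crown at (400,540) in the crop. Advance onto the peg, checking the force on the way.

>>> send_rows --series '[{"x": -0.1,"y": 1,"z": 0.1,"wx": 0,"wy": 0,"wz": 0,"gripper": -1},{"x": 0,"y": 1,"z": 0,"wx": 0,"wy": 0,"wz": 0,"gripper": -1},{"x": 0,"y": 1,"z": 0,"wx": 0,"wy": 0,"wz": 0,"gripper": -1},{"x": 0,"y": 1,"z": 0,"wx": 0,"wy": 0,"wz": 0,"gripper": -1},{"x": 0,"y": 1,"z": 0,"wx": 0,"wy": 0,"wz": 0,"gripper": -1},{"x": 0,"y": 0.5,"z": 0,"wx": 0,"wy": 0,"wz": 0,"gripper": -1}]'

```text
t: 17.85
tool_pos: [0.5271, -0.222, 0.0964]
eef_rot: [-3.141, 0.0, 0.657]
contact_force: [-0.6, 0.1, -1.1]
gripper_width: 0.409
```

>>> send_rows --series '[{"x": 0,"y": 1,"z": 0,"wx": 0,"wy": 0,"wz": 0,"gripper": -1},{"x": 0,"y": 1,"z": 0,"wx": 0,"wy": 0,"wz": 0,"gripper": -1},{"x": 0,"y": 1,"z": 0,"wx": 0,"wy": 0,"wz": 0,"gripper": -1},{"x": 0,"y": 0,"z": 0,"wx": 0,"wy": 0,"wz": 0,"gripper": -1},{"x": 0,"y": 0,"z": 0,"wx": 0,"wy": 0,"wz": 0,"gripper": -1}]'

```text
t: 18.35
tool_pos: [0.5449, -0.2449, 0.0965]
eef_rot: [-3.141, 0.0, 0.658]
contact_force: [0.6, 0.1, -1.7]
gripper_width: 0.407
```

```bash
python3 g.py 0.5454 -0.2445 0.075 37.7
python3 - <<'E'
from h import *
save('side','s6.png',(290,120,490,270),4)
E
```

```text
turn [-0.  0. -0.] shift [ 0.06 -0.    2.15] | now [ 0.5449 -0.2449  0.0965] yaw [-180.     0.    37.7] t 18.35 w 35.8 F [ 0.6  0.1 -1.7]
```

View pics/s6.png

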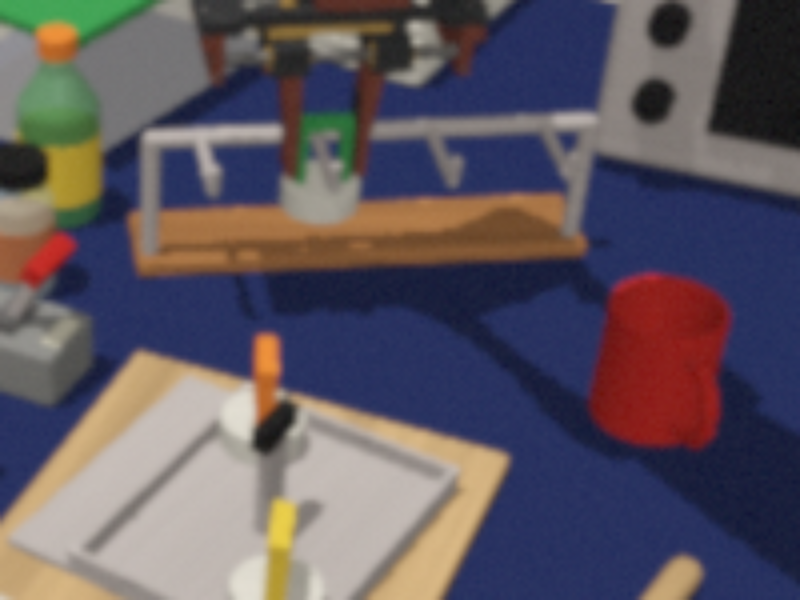

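The peg tip shows inside the green arch at (322,150). Lower and release.

>>> send_rows --series '[{"x": 0,"y": 0,"z": 0.8,"wx": 0,"wy": 0,"wz": 0,"gripper": -1},{"x": 0,"y": 0,"z": 0.8,"wx": 0,"wy": 0,"wz": 0,"gripper": -1},{"x": 0,"y": 0,"z": 0.3,"wx": 0,"wy": 0,"wz": 0,"gripper": -1},{"x": 0,"y": 0,"z": 0.1,"wx": 0,"wy": 0,"wz": 0,"gripper": -1},{"x": 0,"y": 0,"z": 0,"wx": 0,"wy": 0,"wz": 0,"gripper": -1}]'

```text
t: 18.9
tool_pos: [0.5448, -0.2446, 0.0763]
eef_rot: [-3.141, 0.0, 0.658]
contact_force: [-0.4, 0.0, -0.8]
gripper_width: 0.403
```

>>> send_rows --series '[{"x": 0,"y": 0,"z": 0.1,"wx": 0,"wy": 0,"wz": 0,"gripper": -0.1},{"x": 0,"y": 0,"z": 0,"wx": 0,"wy": 0,"wz": 0,"gripper": 0.05},{"x": 0,"y": 0,"z": 0,"wx": 0,"wy": 0,"wz": 0,"gripper": 0.1},{"x": 0,"y": 0,"z": 0,"wx": 0,"wy": 0,"wz": 0,"gripper": 0.1},{"x": 0,"y": 0,"z": -1,"wx": 0,"wy": 0,"wz": 0,"gripper": 0.1},{"x": 0,"y": 0,"z": -3,"wx": 0,"wy": 0,"wz": 0,"gripper": 0.1},{"x": 0,"y": 0,"z": -4,"wx": 0,"wy": 0,"wz": 0,"gripper": 0.1},{"x": 0,"y": 0,"z": -4,"wx": 0,"wy": 0,"wz": 0,"gripper": 0.1},{"x": 0,"y": 0,"z": 0,"wx": 0,"wy": 0,"wz": 0,"gripper": 0.1}]'

```text
t: 19.8
tool_pos: [0.547, -0.2459, 0.2045]
eef_rot: [3.13, -0.005, 0.658]
contact_force: [0.7, -0.1, -0.9]
gripper_width: 0.551
```

```bash
sed -i 's/<.35)/<.4)/' st.py; python3 st.py c side scene | grep -v red;python3 g.py 0.407 0.064 0.2 -66
```

```text
side yellow 89 px [360, 257] xy [402.6  68.6] size [ 8. 30.] long axis deg -62.6 z 0.085
side green 57 px [369, 160] xy [ 544.4 -241.8] size [33.  8.] long axis deg 38.4 z 0.114
scene orange 107 px [290, 219] xy [683.1 395. ] size [1004.   27.] long axis deg 66.5 z 0.7
scene yellow 168 px [343, 234] xy [642.1 458.3] size [933.  31.] long axis deg 58.9 z 0.7
scene green 87 px [239, 185] xy [ 544.7 -241. ] size [33.  8.] long axis deg 30.1 z 0.113
turn [ 1.000e-01 -2.000e-01  1.037e+02] shift [-33.87   0.09  -0.21] | now [ 0.5456 -0.2451  0.1979] yaw [ 1.798e+02 -1.000e-01  3.770e+01] t 19.9 w 48.4 F [-0.4 -0.2  0.5]
```

Green hangs: its crown top is at z≈0.113 over the peg at y=39. Orange is next.

>>> send_rows --series '[{"x": 0,"y": 0,"z": 0,"wx": 0,"wy": 0,"wz": 7.9,"gripper": 0.2},{"x": 0,"y": 0,"z": 0,"wx": 0,"wy": 0,"wz": 7.9,"gripper": 0.2},{"x": 0,"y": 0,"z": 0,"wx": 0,"wy": 0,"wz": 7.9,"gripper": 0.2},{"x": 0,"y": 0,"z": 0,"wx": 0,"wy": 0,"wz": 7.9,"gripper": 0.2},{"x": 0,"y": 0,"z": 0,"wx": 0,"wy": 0,"wz": 7.9,"gripper": 0.2},{"x": 0,"y": 0,"z": 0,"wx": 0,"wy": 0,"wz": 7.9,"gripper": 0.2},{"x": 0,"y": 0,"z": 0,"wx": 0,"wy": 0,"wz": 7.9,"gripper": 0.2},{"x": 0,"y": 0,"z": 0,"wx": 0,"wy": 0,"wz": 7.9,"gripper": 0.2},{"x": 0,"y": 0,"z": 0,"wx": 0,"wy": 0,"wz": 7.9,"gripper": 0.2},{"x": 0,"y": 0,"z": 0,"wx": 0,"wy": 0,"wz": 7.9,"gripper": 0.2},{"x": 0,"y": 0,"z": 0,"wx": 0,"wy": 0,"wz": 7.9,"gripper": 0.2},{"x": 0,"y": 0,"z": 0,"wx": 0,"wy": 0,"wz": 7.8,"gripper": 0.2},{"x": 0,"y": 0,"z": 0,"wx": 0,"wy": 0,"wz": 0,"gripper": 0.2}]'

```text
t: 21.2
tool_pos: [0.5443, -0.2445, 0.1938]
eef_rot: [3.14, 0.003, -0.996]
contact_force: [0.2, -0.2, 0.5]
gripper_width: 0.604
```

```bash
python3 g.py 0.482 -0.056 0.16 -57
```

```text
turn [ 0.1  0.2 -0.1] shift [-19.2   -5.04   3.38] | now [ 0.5443 -0.2445  0.1938] yaw [179.9   0.2 -57.1] t 21.2 w 53.2 F [ 0.2 -0.2  0.5]
```

>>> send_rows --series '[{"x": -3.2,"y": -0.8,"z": 0,"wx": 0,"wy": 0,"wz": 0,"gripper": 0.2},{"x": -3.2,"y": -0.8,"z": 0,"wx": 0,"wy": 0,"wz": 0,"gripper": 0.2},{"x": -3.2,"y": -0.9,"z": 0,"wx": 0,"wy": 0,"wz": 0,"gripper": 0.2},{"x": -3.2,"y": -0.9,"z": 0,"wx": 0,"wy": 0,"wz": 0,"gripper": 0.2},{"x": -3.2,"y": -0.8,"z": 0,"wx": 0,"wy": 0,"wz": 0,"gripper": 0.2},{"x": -3.2,"y": -0.8,"z": 0,"wx": 0,"wy": 0,"wz": 0,"gripper": 0.2},{"x": 0,"y": 0,"z": 2,"wx": 0,"wy": 0,"wz": 0,"gripper": 0.2},{"x": 0,"y": 0,"z": 1.4,"wx": 0,"wy": 0,"wz": 0,"gripper": 0.2},{"x": 0,"y": 0,"z": 0,"wx": 0,"wy": 0,"wz": 0,"gripper": 0.2},{"x": 0,"y": 0,"z": 0,"wx": 0,"wy": 0,"wz": 0,"gripper": 0.2}]'

```text
t: 22.2
tool_pos: [0.482, -0.057, 0.1609]
eef_rot: [3.14, 0.001, -0.995]
contact_force: [0.4, -0.4, 0.2]
gripper_width: 0.601
```

```bash
python3 st.py d wrist | egrep 'orange|yellow';python3 g.py 0.482 -0.056 0.046 -57
```

```text
wrist orange 333 px [330, 237] xy [491.6 -58.2] size [10. 33.] long axis deg -60.0 z 0.082
wrist yellow 1899 px [616, 110] xy [ 712.7 -197.1] size [54. 58.] long axis deg -52.4 z 0.082
wrist yellow 1322 px [137, 240] xy [412.8  58.2] size [24. 53.] long axis deg -66.2 z 0.082
turn [ 0.  0. -0.] shift [-0.11 -0.03 11.57] | now [ 0.4824 -0.0571  0.1617] yaw [180.   0. -57.] t 22.25 w 52.6 F [ 0.   0.2 -0.5]
```

View pics/dwrist.png

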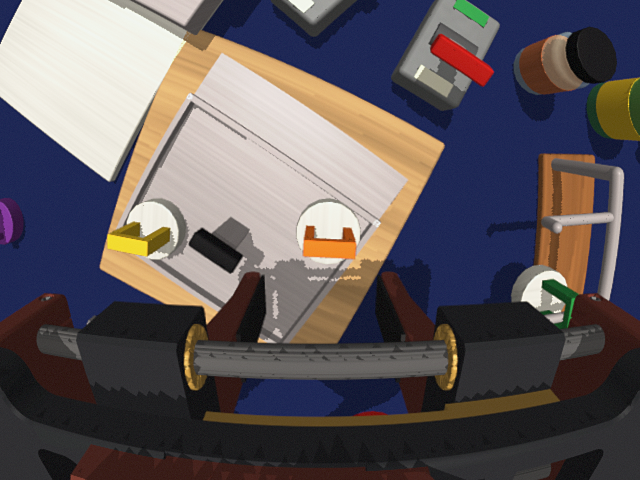

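The orange crown is at (330,249), with yellow (137,240) and the hung green (550,300) also in view. The mask caught only its inner edge, so I recast from the crown corners.

Run:
```python
from h import *
d=load('wrist');s=read_state()
for p in((330,249),(303,249),(356,250),(330,242),(330,258)): print(wray(d,s,*p,.082).round(4))
```

```text
[ 0.4841 -0.063   0.082 ]
[ 0.4741 -0.0476  0.082 ]
[ 0.4931 -0.0782  0.082 ]
[ 0.4882 -0.0603  0.082 ]
[ 0.4787 -0.0665  0.082 ]
```

>>> send_rows --series '[{"x": 0.6,"y": 0.2,"z": 0,"wx": 0,"wy": 0,"wz": 1,"gripper": 0.2},{"x": 0,"y": 0,"z": 4,"wx": 0,"wy": 0,"wz": 0,"gripper": 0.2},{"x": 0,"y": 0,"z": 4,"wx": 0,"wy": 0,"wz": 0,"gripper": 0.2},{"x": 0,"y": 0,"z": 2,"wx": 0,"wy": 0,"wz": 0,"gripper": 0.2},{"x": 0,"y": 0,"z": 1,"wx": 0,"wy": 0,"wz": 0,"gripper": 0.2},{"x": 0,"y": 0,"z": 0.5,"wx": 0,"wy": 0,"wz": 0,"gripper": 0.2},{"x": 0,"y": 0,"z": 0,"wx": 0,"wy": 0,"wz": 0,"gripper": 0.2}]'

```text
t: 22.95
tool_pos: [0.4844, -0.063, 0.0474]
eef_rot: [-3.141, -0.001, -1.013]
contact_force: [0.4, 0.1, 0.1]
gripper_width: 0.598
```

```bash
python3 g.py 0.4838 -0.063 0.0455 -58
```

```text
turn [-0. -0. -0.] shift [-0.03  0.05  0.19] | now [ 0.4844 -0.063   0.0474] yaw [-180.   -0.  -58.] t 22.95 w 52.7 F [0.4 0.1 0.1]
```

>>> send_rows --series '[{"x": 0,"y": 0,"z": 0.2,"wx": 0,"wy": 0,"wz": 0,"gripper": -1},{"x": 0,"y": 0,"z": 0,"wx": 0,"wy": 0,"wz": 0,"gripper": -1},{"x": 0,"y": 0,"z": 0,"wx": 0,"wy": 0,"wz": 0,"gripper": -1},{"x": 0,"y": 0,"z": 0,"wx": 0,"wy": 0,"wz": 0,"gripper": -1},{"x": 0,"y": 0,"z": 0,"wx": 0,"wy": 0,"wz": 0,"gripper": -1}]'

```text
t: 23.45
tool_pos: [0.4844, -0.0626, 0.0457]
eef_rot: [-3.14, -0.001, -1.012]
contact_force: [-1.4, 0.9, 5.2]
gripper_width: 0.409
```

>>> send_rows --series '[{"x": 0,"y": 0,"z": -1,"wx": 0,"wy": 0,"wz": 0,"gripper": -1},{"x": 0,"y": 0,"z": -3,"wx": 0,"wy": 0,"wz": 0,"gripper": -1},{"x": 0,"y": 0,"z": -3,"wx": 0,"wy": 0,"wz": 0,"gripper": -1},{"x": 0,"y": 0,"z": -3,"wx": 0,"wy": 0,"wz": 0,"gripper": -1},{"x": 0,"y": 0,"z": 0,"wx": 0,"wy": 0,"wz": 7.7,"gripper": -1},{"x": 0,"y": 0,"z": 0,"wx": 0,"wy": 0,"wz": 7.7,"gripper": -1},{"x": 0,"y": 0,"z": 0,"wx": 0,"wy": 0,"wz": 7.7,"gripper": -1},{"x": 0,"y": 0,"z": 0,"wx": 0,"wy": 0,"wz": 7.7,"gripper": -1},{"x": 0,"y": 0,"z": 0,"wx": 0,"wy": 0,"wz": 7.7,"gripper": -1},{"x": 0,"y": 0,"z": 0,"wx": 0,"wy": 0,"wz": 7.7,"gripper": -1},{"x": 0,"y": 0,"z": 0,"wx": 0,"wy": 0,"wz": 7.7,"gripper": -1},{"x": 0,"y": 0,"z": 0,"wx": 0,"wy": 0,"wz": 7.7,"gripper": -1},{"x": 0,"y": 0,"z": 0,"wx": 0,"wy": 0,"wz": 7.7,"gripper": -1},{"x": 0,"y": 0,"z": 0,"wx": 0,"wy": 0,"wz": 7.7,"gripper": -1},{"x": 0,"y": 0,"z": 0,"wx": 0,"wy": 0,"wz": 7.3,"gripper": -1},{"x": 0,"y": 0,"z": 0,"wx": 0,"wy": 0,"wz": 0,"gripper": -1}]'

```text
t: 25.05
tool_pos: [0.4837, -0.0627, 0.1446]
eef_rot: [3.141, -0.0, -2.485]
contact_force: [0.3, 0.1, -1.9]
gripper_width: 0.413
```

```bash
python3 g.py 0.5551 -0.1295 0.145 -142.3 0.4317 -0.2249 0.145 -142.3
```

```text
turn [ 0.  -0.  -0.1] shift [-1.56 -9.65 -0.04] | now [ 0.4837 -0.0627  0.1446] yaw [ 180.    -0.  -142.4] t 25.05 w 36.3 F [ 0.3  0.1 -1.9]
turn [ 0.  -0.  -0.1] shift [14.04 -9.65 -0.04] | now [ 0.4837 -0.0627  0.1446] yaw [ 180.    -0.  -142.4] t 25.05 w 36.3 F [ 0.3  0.1 -1.9]
```

>>> send_rows --series '[{"x": -0.3,"y": -1.6,"z": 0,"wx": 0,"wy": 0,"wz": 0,"gripper": -1},{"x": -0.4,"y": -2.4,"z": 0,"wx": 0,"wy": 0,"wz": 0,"gripper": -1},{"x": -0.4,"y": -2.4,"z": 0,"wx": 0,"wy": 0,"wz": 0,"gripper": -1},{"x": -0.3,"y": -2.0,"z": 0,"wx": 0,"wy": 0,"wz": 0,"gripper": -1},{"x": -0.15,"y": -1.2,"z": 0,"wx": 0,"wy": 0,"wz": 0,"gripper": -1},{"x": 0,"y": 0,"z": 2,"wx": 0,"wy": 0,"wz": 0,"gripper": -1},{"x": 0,"y": 0,"z": 2,"wx": 0,"wy": 0,"wz": 0,"gripper": -1},{"x": 0,"y": 0,"z": 0.7,"wx": 0,"wy": 0,"wz": 0,"gripper": -1},{"x": 0,"y": 0,"z": 0,"wx": 0,"wy": 0,"wz": 0,"gripper": -1},{"x": 0,"y": 0,"z": 0,"wx": 0,"wy": 0,"wz": 0,"gripper": -1}]'

```text
t: 26.05
tool_pos: [0.5551, -0.1291, 0.0986]
eef_rot: [-3.141, 0.001, -2.483]
contact_force: [-0.9, 0.0, -0.4]
gripper_width: 0.405
```

```bash
python3 g.py 0.6071 -0.1968 0.0975 -142.3
python3 - <<'E'
from h import *
save('wrist','w7.png',(120,60,520,360),2)
E
```

```text
turn [-0.  0.  0.] shift [ 0.03 -8.54  0.11] | now [ 0.5551 -0.1291  0.0986] yaw [-180.     0.  -142.3] t 26.05 w 35.7 F [-0.9  0.  -0.4]
```

View pics/w7.png

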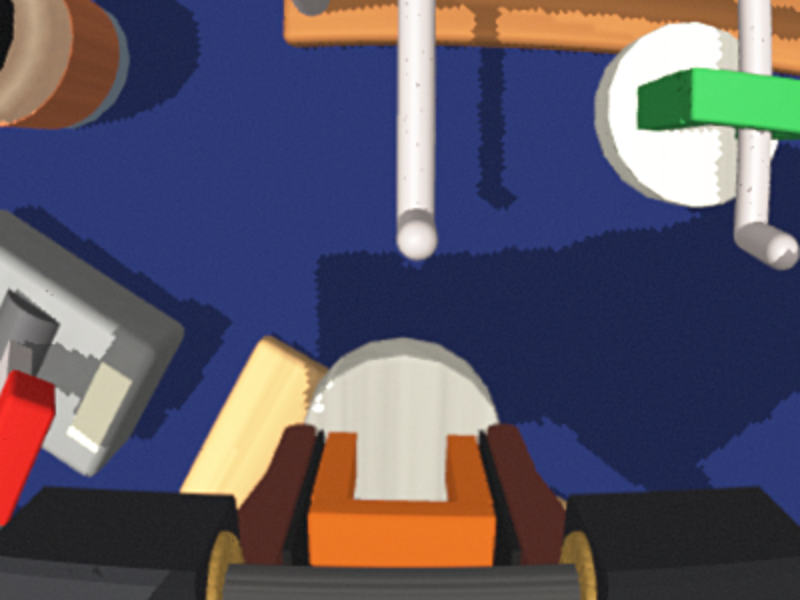

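The peg tip at (417,240) sits about 15 crop pixels (roughly 2–3 mm) right of the orange arch's centre at (402,530). I correct by +0.2 cm and advance.

>>> send_rows --series '[{"x": 0.2,"y": -1,"z": 0.1,"wx": 0,"wy": 0,"wz": 0,"gripper": -1},{"x": 0,"y": -1,"z": 0,"wx": 0,"wy": 0,"wz": 0,"gripper": -1},{"x": 0,"y": -1,"z": 0,"wx": 0,"wy": 0,"wz": 0,"gripper": -1},{"x": 0,"y": -1,"z": 0,"wx": 0,"wy": 0,"wz": 0,"gripper": -1},{"x": 0,"y": -1,"z": 0,"wx": 0,"wy": 0,"wz": 0,"gripper": -1},{"x": 0,"y": -0.5,"z": 0,"wx": 0,"wy": 0,"wz": 0,"gripper": -1}]'

```text
t: 26.7
tool_pos: [0.5874, -0.1749, 0.0963]
eef_rot: [3.141, -0.0, -2.484]
contact_force: [-0.0, 0.8, -0.8]
gripper_width: 0.407
```

>>> send_rows --series '[{"x": 0,"y": -1,"z": 0,"wx": 0,"wy": 0,"wz": 0,"gripper": -1},{"x": 0,"y": -1,"z": 0,"wx": 0,"wy": 0,"wz": 0,"gripper": -1},{"x": 0,"y": -1,"z": 0,"wx": 0,"wy": 0,"wz": 0,"gripper": -1},{"x": 0,"y": 0,"z": 0,"wx": 0,"wy": 0,"wz": 0,"gripper": -1},{"x": 0,"y": 0,"z": 0,"wx": 0,"wy": 0,"wz": 0,"gripper": -1}]'

```text
t: 27.2
tool_pos: [0.6053, -0.1977, 0.0964]
eef_rot: [3.141, -0.0, -2.484]
contact_force: [-0.5, 0.0, -1.8]
gripper_width: 0.406
```

>>> send_rows --series '[{"x": 0,"y": 0,"z": 0.8,"wx": 0,"wy": 0,"wz": 0,"gripper": -1},{"x": 0,"y": 0,"z": 0.8,"wx": 0,"wy": 0,"wz": 0,"gripper": -1},{"x": 0,"y": 0,"z": 0.3,"wx": 0,"wy": 0,"wz": 0,"gripper": -1},{"x": 0,"y": 0,"z": 0.1,"wx": 0,"wy": 0,"wz": 0,"gripper": -1},{"x": 0,"y": 0,"z": 0,"wx": 0,"wy": 0,"wz": 0,"gripper": -1}]'

```text
t: 27.7
tool_pos: [0.6051, -0.1975, 0.0764]
eef_rot: [3.141, -0.0, -2.484]
contact_force: [-0.7, -0.5, -1.7]
gripper_width: 0.406
```

>>> send_rows --series '[{"x": 0,"y": 0,"z": 0.1,"wx": 0,"wy": 0,"wz": 0,"gripper": -0.1},{"x": 0,"y": 0,"z": 0,"wx": 0,"wy": 0,"wz": 0,"gripper": 0.05},{"x": 0,"y": 0,"z": 0,"wx": 0,"wy": 0,"wz": 0,"gripper": 0.1},{"x": 0,"y": 0,"z": 0,"wx": 0,"wy": 0,"wz": 0,"gripper": 0.1},{"x": 0,"y": 0,"z": -1,"wx": 0,"wy": 0,"wz": 0,"gripper": 0.1},{"x": 0,"y": 0,"z": -3,"wx": 0,"wy": 0,"wz": 0,"gripper": 0.1},{"x": 0,"y": 0,"z": -4,"wx": 0,"wy": 0,"wz": 0,"gripper": 0.1},{"x": 0,"y": 0,"z": -4,"wx": 0,"wy": 0,"wz": 0,"gripper": 0.1},{"x": 0,"y": 0,"z": 0,"wx": 0,"wy": 0,"wz": 0,"gripper": 0.1},{"x": 0,"y": 0,"z": 0,"wx": 0,"wy": 0,"wz": -8,"gripper": 0.2},{"x": 0,"y": 0,"z": 0,"wx": 0,"wy": 0,"wz": -8,"gripper": 0.2},{"x": 0,"y": 0,"z": 0,"wx": 0,"wy": 0,"wz": -8,"gripper": 0.2},{"x": 0,"y": 0,"z": 0,"wx": 0,"wy": 0,"wz": -8,"gripper": 0.2},{"x": 0,"y": 0,"z": 0,"wx": 0,"wy": 0,"wz": -8,"gripper": 0.2},{"x": 0,"y": 0,"z": 0,"wx": 0,"wy": 0,"wz": -8,"gripper": 0.2},{"x": 0,"y": 0,"z": 0,"wx": 0,"wy": 0,"wz": -8,"gripper": 0.2},{"x": 0,"y": 0,"z": 0,"wx": 0,"wy": 0,"wz": -8,"gripper": 0.2},{"x": 0,"y": 0,"z": 0,"wx": 0,"wy": 0,"wz": -8,"gripper": 0.2},{"x": 0,"y": 0,"z": 0,"wx": 0,"wy": 0,"wz": -4,"gripper": 0.2},{"x": 0,"y": 0,"z": 0,"wx": 0,"wy": 0,"wz": 0,"gripper": 0.2}]'

```text
t: 29.7
tool_pos: [0.6052, -0.1976, 0.1958]
eef_rot: [-3.141, -0.0, -1.157]
contact_force: [0.5, 0.9, -0.4]
gripper_width: 0.599
```

```bash
sed -i "s/'orange',5,14/'orange',5,18/;s/m=cv2.morph/\n        m=cv2.morph/;s/abs(P\[...,1\])<.4)/(abs(P[...,1])<.4)/" st.py; python3 st.py e side scene | grep -v red;python3 g.py 0.406 0.064 0.19 -66
```

```text
turn [-0.  -0.  -0.3] shift [-32.     7.56   0.58] | now [ 0.6052 -0.1976  0.1958] yaw [-180.    -0.   -66.3] t 29.7 w 52.7 F [ 0.5  0.9 -0.4]  File "st.py", line 10
    P=pts(d);m&=(P[...,2]>.035)&(P[...,2]<.12)&(P[...,0]>.3)&(P[...,0]<.66)&((abs(P[...,1])<.4)
                                                                            ^
SyntaxError: '(' was never closed
```

>>> send_rows --series '[{"x": -3.2,"y": 0.76,"z": 0,"wx": 0,"wy": 0,"wz": 0,"gripper": 0.2},{"x": -3.2,"y": 0.76,"z": 0,"wx": 0,"wy": 0,"wz": 0,"gripper": 0.2},{"x": -3.2,"y": 0.76,"z": 0,"wx": 0,"wy": 0,"wz": 0,"gripper": 0.2},{"x": -3.2,"y": 0.76,"z": 0,"wx": 0,"wy": 0,"wz": 0,"gripper": 0.2},{"x": -3.2,"y": 0.76,"z": 0,"wx": 0,"wy": 0,"wz": 0,"gripper": 0.2},{"x": -3.2,"y": 0.76,"z": 0,"wx": 0,"wy": 0,"wz": 0,"gripper": 0.2},{"x": -3.2,"y": 0.76,"z": 0,"wx": 0,"wy": 0,"wz": 0,"gripper": 0.2},{"x": -3.2,"y": 0.76,"z": 0,"wx": 0,"wy": 0,"wz": 0,"gripper": 0.2},{"x": -3.2,"y": 0.76,"z": 0,"wx": 0,"wy": 0,"wz": 0,"gripper": 0.2},{"x": -3.2,"y": 0.76,"z": 0,"wx": 0,"wy": 0,"wz": 0,"gripper": 0.2},{"x": 0,"y": 0,"z": 2,"wx": 0,"wy": 0,"wz": 0,"gripper": 0.2},{"x": 0,"y": 0,"z": 1.5,"wx": 0,"wy": 0,"wz": 0,"gripper": 0.2},{"x": 0,"y": 0,"z": 0,"wx": 0,"wy": 0,"wz": 0,"gripper": 0.2},{"x": 0,"y": 0,"z": 0,"wx": 0,"wy": 0,"wz": 0,"gripper": 0.2}]'

```text
t: 31.1
tool_pos: [0.407, 0.0644, 0.1603]
eef_rot: [3.14, 0.0, -1.159]
contact_force: [0.3, -0.6, 0.2]
gripper_width: 0.599
```

```bash
sed -i 's/&((abs(/\&(abs(/' st.py; python3 st.py e side scene wrist| grep -v red;python3 g.py 0.406 0.064 0.0455 -66
```

```text
side yellow 89 px [360, 257] xy [402.9  68.1] size [ 8. 31.] long axis deg -61.5 z 0.085
scene orange 81 px [224, 199] xy [755.  320.7] size [1095.   25.] long axis deg 73.8 z 0.7
scene yellow 187 px [344, 235] xy [642.3 458.5] size [933.  31.] long axis deg 58.9 z 0.7
scene green 89 px [239, 185] xy [ 546.3 -242.3] size [36.  9.] long axis deg 38.3 z 0.113
wrist yellow 1144 px [318, 248] xy [407.8  66.2] size [21. 35.] long axis deg -66.3 z 0.082
wrist green 152 px [577, 4] xy [668.1 -39.2] size [11. 19.] long axis deg -83.4 z 0.082
turn [-0.  -0.  -0.4] shift [-0.02  0.16 11.59] | now [0.4076 0.0645 0.1614] yaw [-180.    -0.   -66.4] t 31.25 w 53.0 F [-0.1 -0.1 -0.6]
```

View pics/ewrist.png

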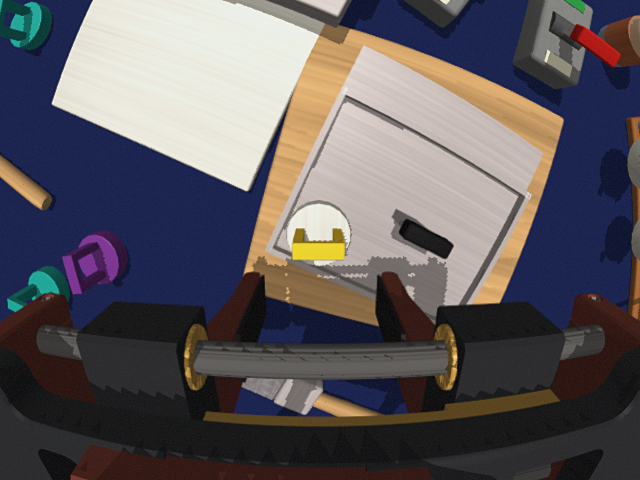

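The yellow crown is at (318,251), squarely across the jaws. The tray's black grip is at (427,238).

Run:
```python
from h import *
d=load('wrist');s=read_state();A=R.from_euler('xyz',s['eef_rot'])
for p in((318,251),(292,251),(345,251)):
    w=wray(d,s,*p,.082); print(w.round(4),'tool cm',(A.inv().apply(w-s['tool_pos'])*100).round(2))
```

```text
[0.4039 0.0651 0.082 ] tool cm [-0.21  0.32  7.94]
[0.3968 0.0813 0.082 ] tool cm [-1.97  0.32  7.94]
[0.4112 0.0484 0.082 ] tool cm [1.62 0.32 7.94]
```

>>> send_rows --series '[{"x": -0.2,"y": 0.25,"z": 0,"wx": 0,"wy": 0,"wz": 0,"gripper": 0.2},{"x": 0,"y": 0,"z": 4,"wx": 0,"wy": 0,"wz": 0,"gripper": 0.15},{"x": 0,"y": 0,"z": 4,"wx": 0,"wy": 0,"wz": 0,"gripper": 0.15},{"x": 0,"y": 0,"z": 2,"wx": 0,"wy": 0,"wz": 0,"gripper": 0.15},{"x": 0,"y": 0,"z": 1,"wx": 0,"wy": 0,"wz": 0,"gripper": 0.15},{"x": 0,"y": 0,"z": 0.5,"wx": 0,"wy": 0,"wz": 0,"gripper": 0.15},{"x": 0,"y": 0,"z": 0,"wx": 0,"wy": 0,"wz": 0,"gripper": 0.15},{"x": 0,"y": 0,"z": 0,"wx": 0,"wy": 0,"wz": 0,"gripper": 0.15}]'

```text
t: 32.05
tool_pos: [0.4049, 0.0658, 0.0472]
eef_rot: [-3.139, -0.001, -1.157]
contact_force: [0.6, 0.6, 0.7]
gripper_width: 0.574
```

```bash
python3 g.py 0.4039 0.0651 0.0455 -66.4
```

```text
turn [-0.1 -0.   0.1] shift [0.02 0.12 0.17] | now [0.4049 0.0658 0.0472] yaw [-179.9   -0.   -66.3] t 32.05 w 50.5 F [0.6 0.6 0.7]
```

>>> send_rows --series '[{"x": 0,"y": 0.1,"z": 0.15,"wx": 0,"wy": 0,"wz": 0,"gripper": -1},{"x": 0,"y": 0,"z": 0,"wx": 0,"wy": 0,"wz": 0,"gripper": -1},{"x": 0,"y": 0,"z": 0,"wx": 0,"wy": 0,"wz": 0,"gripper": -1},{"x": 0,"y": 0,"z": 0,"wx": 0,"wy": 0,"wz": 0,"gripper": -1},{"x": 0,"y": 0,"z": 0,"wx": 0,"wy": 0,"wz": 0,"gripper": -1}]'

```text
t: 32.55
tool_pos: [0.4035, 0.0652, 0.0448]
eef_rot: [-3.141, -0.001, -1.157]
contact_force: [-0.8, -0.9, 3.6]
gripper_width: 0.406
```

>>> send_rows --series '[{"x": 0,"y": 0,"z": -1,"wx": 0,"wy": 0,"wz": 0,"gripper": -1},{"x": 0,"y": 0,"z": -3,"wx": 0,"wy": 0,"wz": 0,"gripper": -1},{"x": 0,"y": 0,"z": -3,"wx": 0,"wy": 0,"wz": 0,"gripper": -1},{"x": 0,"y": 0,"z": -3,"wx": 0,"wy": 0,"wz": 0,"gripper": -1},{"x": 0,"y": 0,"z": 0,"wx": 0,"wy": 0,"wz": 7.6,"gripper": -1},{"x": 0,"y": 0,"z": 0,"wx": 0,"wy": 0,"wz": 7.6,"gripper": -1},{"x": 0,"y": 0,"z": 0,"wx": 0,"wy": 0,"wz": 7.6,"gripper": -1},{"x": 0,"y": 0,"z": 0,"wx": 0,"wy": 0,"wz": 7.6,"gripper": -1},{"x": 0,"y": 0,"z": 0,"wx": 0,"wy": 0,"wz": 7.6,"gripper": -1},{"x": 0,"y": 0,"z": 0,"wx": 0,"wy": 0,"wz": 7.6,"gripper": -1},{"x": 0,"y": 0,"z": 0,"wx": 0,"wy": 0,"wz": 7.6,"gripper": -1},{"x": 0,"y": 0,"z": 0,"wx": 0,"wy": 0,"wz": 7.6,"gripper": -1},{"x": 0,"y": 0,"z": 0,"wx": 0,"wy": 0,"wz": 7.6,"gripper": -1},{"x": 0,"y": 0,"z": 0,"wx": 0,"wy": 0,"wz": 7.6,"gripper": -1},{"x": 0,"y": 0,"z": 0,"wx": 0,"wy": 0,"wz": 0,"gripper": -1}]'

```text
t: 34.05
tool_pos: [0.4028, 0.0654, 0.1441]
eef_rot: [3.141, -0.0, -2.485]
contact_force: [-0.3, -0.1, -0.9]
gripper_width: 0.408
```

```bash
python3 g.py 0.4317 -0.2249 0.145 -142.3
```

```text
turn [ 0.  -0.  -0.1] shift [ 15.47 -24.73  -0.09] | now [0.4028 0.0654 0.1441] yaw [ 180.    -0.  -142.4] t 34.05 w 35.9 F [-0.3 -0.1 -0.9]
```

>>> send_rows --series '[{"x": 0.9,"y": -1.4,"z": -0.5,"wx": 0,"wy": 0,"wz": 0,"gripper": -1},{"x": 1.7,"y": -2.7,"z": -0.5,"wx": 0,"wy": 0,"wz": 0,"gripper": -1},{"x": 1.8,"y": -2.9,"z": 0,"wx": 0,"wy": 0,"wz": 0,"gripper": -1},{"x": 1.8,"y": -2.9,"z": 0,"wx": 0,"wy": 0,"wz": 0,"gripper": -1},{"x": 1.8,"y": -2.9,"z": 0,"wx": 0,"wy": 0,"wz": 0,"gripper": -1},{"x": 1.8,"y": -2.9,"z": 0,"wx": 0,"wy": 0,"wz": 0,"gripper": -1},{"x": 1.8,"y": -2.9,"z": 0,"wx": 0,"wy": 0,"wz": 0,"gripper": -1},{"x": 1.8,"y": -2.9,"z": 0,"wx": 0,"wy": 0,"wz": 0,"gripper": -1},{"x": 1.3,"y": -2.0,"z": 0,"wx": 0,"wy": 0,"wz": 0,"gripper": -1},{"x": 0.75,"y": -1.2,"z": 0,"wx": 0,"wy": 0,"wz": 0,"gripper": -1},{"x": 0,"y": 0,"z": 2,"wx": 0,"wy": 0,"wz": 0,"gripper": -1},{"x": 0,"y": 0,"z": 2,"wx": 0,"wy": 0,"wz": 0,"gripper": -1},{"x": 0,"y": 0,"z": 1.7,"wx": 0,"wy": 0,"wz": 0,"gripper": -1},{"x": 0,"y": 0,"z": 0,"wx": 0,"wy": 0,"wz": 0,"gripper": -1},{"x": 0,"y": 0,"z": 0,"wx": 0,"wy": 0,"wz": 0,"gripper": -1}]'

```text
t: 35.55
tool_pos: [0.4319, -0.2242, 0.0974]
eef_rot: [3.141, 0.0, -2.482]
contact_force: [0.3, 0.6, -1.6]
gripper_width: 0.405
```

```bash
python3 g.py 0.4837 -0.2922 0.0965 -142.3
python3 - <<'E'
from h import *
save('wrist','w8.png',(120,60,520,360),2)
E
```

```text
turn [0.  0.  0.1] shift [ 0.06 -8.55  0.09] | now [ 0.4319 -0.2242  0.0974] yaw [ 180.     0.  -142.2] t 35.55 w 35.7 F [ 0.3  0.6 -1.6]
```

View pics/w8.png

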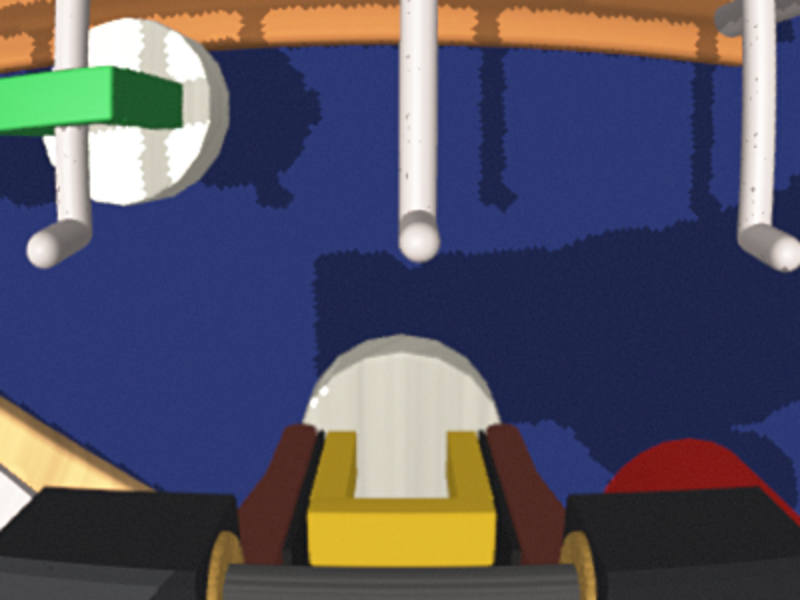

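The peg tip (419,242) is again about 2–3 mm right of the arch centre (402,530), so the same correction applies before advancing.

>>> send_rows --series '[{"x": 0.25,"y": -1,"z": 0.1,"wx": 0,"wy": 0,"wz": 0,"gripper": -1},{"x": 0,"y": -1,"z": 0,"wx": 0,"wy": 0,"wz": 0,"gripper": -1},{"x": 0,"y": -1,"z": 0,"wx": 0,"wy": 0,"wz": 0,"gripper": -1},{"x": 0,"y": -1,"z": 0,"wx": 0,"wy": 0,"wz": 0,"gripper": -1},{"x": 0,"y": -1,"z": 0,"wx": 0,"wy": 0,"wz": 0,"gripper": -1},{"x": 0,"y": -0.5,"z": 0,"wx": 0,"wy": 0,"wz": 0,"gripper": -1}]'

```text
t: 36.2
tool_pos: [0.464, -0.2706, 0.0959]
eef_rot: [3.141, -0.0, -2.484]
contact_force: [-0.4, 0.3, -1.5]
gripper_width: 0.404
```

>>> send_rows --series '[{"x": 0,"y": -1,"z": 0,"wx": 0,"wy": 0,"wz": 0,"gripper": -1},{"x": 0,"y": -1,"z": 0,"wx": 0,"wy": 0,"wz": 0,"gripper": -1},{"x": 0,"y": -1,"z": 0,"wx": 0,"wy": 0,"wz": 0,"gripper": -1},{"x": 0,"y": 0,"z": 0,"wx": 0,"wy": 0,"wz": 0,"gripper": -1},{"x": 0,"y": 0,"z": 0,"wx": 0,"wy": 0,"wz": 0,"gripper": -1}]'

```text
t: 36.7
tool_pos: [0.4818, -0.2934, 0.0959]
eef_rot: [3.141, -0.0, -2.484]
contact_force: [0.4, 0.5, -1.7]
gripper_width: 0.406
```

>>> send_rows --series '[{"x": 0,"y": 0,"z": 0.8,"wx": 0,"wy": 0,"wz": 0,"gripper": -1},{"x": 0,"y": 0,"z": 0.8,"wx": 0,"wy": 0,"wz": 0,"gripper": -1},{"x": 0,"y": 0,"z": 0.3,"wx": 0,"wy": 0,"wz": 0,"gripper": -1},{"x": 0,"y": 0,"z": 0,"wx": 0,"wy": 0,"wz": 0,"gripper": -1},{"x": 0,"y": 0,"z": 0,"wx": 0,"wy": 0,"wz": 0,"gripper": -1}]'

```text
t: 37.2
tool_pos: [0.4818, -0.2933, 0.0771]
eef_rot: [3.141, -0.0, -2.484]
contact_force: [-0.1, 0.3, -1.4]
gripper_width: 0.409
```

>>> send_rows --series '[{"x": 0,"y": 0,"z": 0.2,"wx": 0,"wy": 0,"wz": 0,"gripper": -1},{"x": 0,"y": 0,"z": 0,"wx": 0,"wy": 0,"wz": 0,"gripper": -0.1},{"x": 0,"y": 0,"z": 0,"wx": 0,"wy": 0,"wz": 0,"gripper": 0.05},{"x": 0,"y": 0,"z": 0,"wx": 0,"wy": 0,"wz": 0,"gripper": 0.1},{"x": 0,"y": 0,"z": 0,"wx": 0,"wy": 0,"wz": 0,"gripper": 0.1},{"x": 0,"y": 0,"z": -1,"wx": 0,"wy": 0,"wz": 0,"gripper": 0.1},{"x": 0,"y": 0,"z": -3,"wx": 0,"wy": 0,"wz": 0,"gripper": 0.1},{"x": 0,"y": 0,"z": -4,"wx": 0,"wy": 0,"wz": 0,"gripper": 0.1},{"x": 0,"y": 0,"z": -5,"wx": 0,"wy": 0,"wz": 0,"gripper": 0.1},{"x": 0,"y": 0,"z": -2,"wx": 0,"wy": 0,"wz": 0,"gripper": 0.1},{"x": 0,"y": 0,"z": 0,"wx": 0,"wy": 0,"wz": -7.5,"gripper": -1},{"x": 0,"y": 0,"z": 0,"wx": 0,"wy": 0,"wz": -7.5,"gripper": -1},{"x": 0,"y": 0,"z": 0,"wx": 0,"wy": 0,"wz": -7.5,"gripper": -1},{"x": 0,"y": 0,"z": 0,"wx": 0,"wy": 0,"wz": -7.5,"gripper": -1},{"x": 0,"y": 0,"z": 0,"wx": 0,"wy": 0,"wz": -7.5,"gripper": -1},{"x": 0,"y": 0,"z": 0,"wx": 0,"wy": 0,"wz": -7.5,"gripper": -1},{"x": 0,"y": 0,"z": 0,"wx": 0,"wy": 0,"wz": -7.3,"gripper": -1},{"x": 0,"y": 0,"z": 0,"wx": 0,"wy": 0,"wz": 0,"gripper": -1}]'

```text
t: 39.0
tool_pos: [0.4819, -0.2934, 0.226]
eef_rot: [-3.141, -0.001, -1.57]
contact_force: [0.4, 0.2, -0.1]
gripper_width: 0.006
```

```bash
python3 g.py 0.724 0.051 0.22 -90
python3 - <<'E'
from m import *
for n in('scene','side'):
    save(n,'f'+n+'.png',(200,120,520,360) if n=='side' else (170,130,490,370),2.5)
    P,h=cloud(n);H,S,V=h.T;x,y,z=P.T;sat=(S>120)&(V>80)
    x0=np.array([.539,-.300]);a=np.radians(-52.3);X=np.array([np.cos(a),np.sin(a)]);Y=np.array([-X[1],X[0]]);q=P[:,:2]-x0;u=q@X;v=q@Y
    for nm,A,B in(('orange',5,18),('yellow',20,31),('green',45,75)):
        m=(H>=A)&(H<=B)&sat&(abs(v)<.15)&(u>-.075)&(u<-.01)&(z>.1)&(z<.135)
        print(n,nm,m.sum(),[np.median(c[m]).round(4) for c in(u,v,z)] if m.sum() else '')
    for nm,c in(('heat',(H<5)|(H>176)),('fan',(H>=100)&(H<=122))):
        m=c&(S>140)&(V>90)&(x>.6)&(x<.75)&(abs(y)<.12)&(z>.06)&(z<.13); print(n,nm,m.sum(),np.median(P[m],0).round(3) if m.sum() else '')
E
```

```text
turn [-0.  -0.   0.1] shift [-34.44 -24.21   0.6 ] | now [ 0.4819 -0.2934  0.226 ] yaw [-180.    -0.   -89.9] t 39.0 w 0.6 F [ 0.4  0.2 -0.1]
scene orange 70 [np.float64(-0.0432), np.float64(0.1203), np.float64(0.1098)]
scene yellow 57 [np.float64(-0.0423), np.float64(-0.0334), np.float64(0.1101)]
scene green 50 [np.float64(-0.0405), np.float64(0.045), np.float64(0.1098)]
scene heat 108 [ 0.643 -0.055  0.095]
scene fan 110 [0.695 0.059 0.096]
side orange 68 [np.float64(-0.0446), np.float64(0.1183), np.float64(0.1109)]
side yellow 70 [np.float64(-0.0431), np.float64(-0.0374), np.float64(0.111)]
side green 50 [np.float64(-0.0417), np.float64(0.0452), np.float64(0.1117)]
side heat 75 [ 0.637 -0.054  0.098]
side fan 120 [0.689 0.053 0.097]
```

View pics/fside.png

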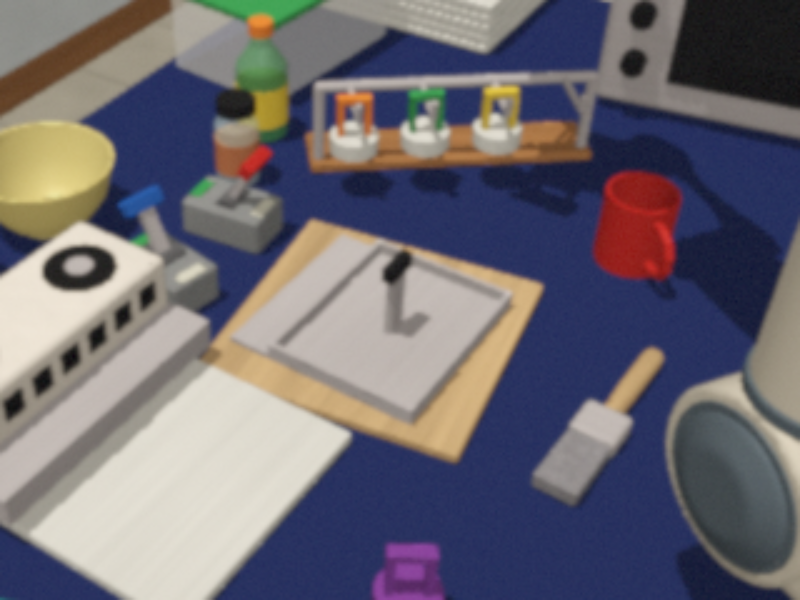

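All three stamps hang on separate pegs: orange (355,125), green (427,120), yellow (500,115). The tray is flat and empty on the board, heat is off and the fan is on. Now the fan.

>>> send_rows --series '[{"x": -3.1,"y": -2.2,"z": 0,"wx": 0,"wy": 0,"wz": 0,"gripper": -1},{"x": -3.1,"y": -2.2,"z": 0,"wx": 0,"wy": 0,"wz": 0,"gripper": -1},{"x": -3.1,"y": -2.2,"z": 0,"wx": 0,"wy": 0,"wz": 0,"gripper": -1},{"x": -3.1,"y": -2.2,"z": 0,"wx": 0,"wy": 0,"wz": 0,"gripper": -1},{"x": -3.1,"y": -2.2,"z": 0,"wx": 0,"wy": 0,"wz": 0,"gripper": -1},{"x": -3.1,"y": -2.2,"z": 0,"wx": 0,"wy": 0,"wz": 0,"gripper": -1},{"x": -3.1,"y": -2.2,"z": 0,"wx": 0,"wy": 0,"wz": 0,"gripper": -1},{"x": -3.1,"y": -2.2,"z": 0,"wx": 0,"wy": 0,"wz": 0,"gripper": -1},{"x": -3.1,"y": -2.2,"z": 0,"wx": 0,"wy": 0,"wz": 0,"gripper": -1},{"x": -3.1,"y": -2.2,"z": 0,"wx": 0,"wy": 0,"wz": 0,"gripper": -1},{"x": -3.4,"y": -2.4,"z": 0,"wx": 0,"wy": 0,"wz": 0,"gripper": -1},{"x": 0,"y": 0,"z": 0,"wx": 0,"wy": 0,"wz": 0,"gripper": -1},{"x": 0,"y": 0,"z": 0,"wx": 0,"wy": 0,"wz": 0,"gripper": -1}]'

```text
t: 40.4
tool_pos: [0.7259, 0.0513, 0.224]
eef_rot: [3.14, -0.0, -1.571]
contact_force: [-1.0, -0.8, 0.5]
gripper_width: 0.008
```

```bash
python3 g.py 0.727 0.051 0.076 -90
```

```text
turn [ 0.1 -0.  -0. ] shift [ 0.03 -0.11 14.8 ] | now [0.7259 0.0513 0.224 ] yaw [179.9  -0.  -90. ] t 40.4 w 0.7 F [-1.  -0.8  0.5]
```

>>> send_rows --series '[{"x": 0,"y": -0.2,"z": 4,"wx": 0,"wy": 0,"wz": 0,"gripper": -1},{"x": 0,"y": 0,"z": 4,"wx": 0,"wy": 0,"wz": 0,"gripper": -1},{"x": 0,"y": 0,"z": 4,"wx": 0,"wy": 0,"wz": 0,"gripper": -1},{"x": 0,"y": 0,"z": 2.6,"wx": 0,"wy": 0,"wz": 0,"gripper": -1},{"x": 0,"y": 0,"z": 0,"wx": 0,"wy": 0,"wz": 0,"gripper": -1}]'

```text
t: 40.9
tool_pos: [0.7247, 0.0487, 0.074]
eef_rot: [3.133, -0.001, -1.574]
contact_force: [-0.5, 0.6, -0.9]
gripper_width: 0.007
```

>>> send_rows --series '[{"x": 0,"y": 1,"z": 0,"wx": 0,"wy": 0,"wz": 0,"gripper": -1},{"x": 0,"y": 1,"z": 0,"wx": 0,"wy": 0,"wz": 0,"gripper": -1},{"x": 0,"y": 1,"z": 0,"wx": 0,"wy": 0,"wz": 0,"gripper": -1},{"x": 0,"y": 1,"z": 0,"wx": 0,"wy": 0,"wz": 0,"gripper": -1},{"x": 0,"y": 1,"z": 0,"wx": 0,"wy": 0,"wz": 0,"gripper": -1},{"x": 0,"y": 0.6,"z": 0,"wx": 0,"wy": 0,"wz": 0,"gripper": -1},{"x": 0,"y": 0,"z": 0,"wx": 0,"wy": 0,"wz": 0,"gripper": -1},{"x": 0,"y": -1,"z": -4,"wx": 0,"wy": 0,"wz": 0,"gripper": -1},{"x": 0,"y": 0,"z": -5,"wx": 0,"wy": 0,"wz": 0,"gripper": -1},{"x": 0,"y": 0,"z": -4,"wx": 0,"wy": 0,"wz": 0,"gripper": -1},{"x": 0,"y": 0,"z": 0,"wx": 0,"wy": 0,"wz": 0,"gripper": -1}]'

```text
t: 42.0
tool_pos: [0.6844, 0.0502, 0.2193]
eef_rot: [-3.127, 0.0, -1.572]
contact_force: [0.9, -0.4, 1.4]
gripper_width: 0.007
```

Run:
```python
from m import *
x0=np.array([.539,-.300]);a=np.radians(-52.3);X=np.array([np.cos(a),np.sin(a)]);Y=np.array([-X[1],X[0]])
for n in('scene','side'):
    save(n,'g'+n+'.png')
    P,h=cloud(n);H,S,V=h.T;x,y,z=P.T;sat=(S>120)&(V>80);q=P[:,:2]-x0;u=q@X;v=q@Y
    for nm,A,B in(('orange',5,18),('yellow',20,31),('green',45,75)):
        m=(H>=A)&(H<=B)&sat&(abs(v)<.15)&(u>-.075)&(u<-.01)&(z>.1)&(z<.135)
        print(n,nm,m.sum(),[np.median(c[m]).round(4) for c in(u,v,z)] if m.sum() else '')
    for nm,c in(('heat',(H<5)|(H>176)),('fan',(H>=100)&(H<=122))):
        m=c&(S>140)&(V>90)&(x>.6)&(x<.75)&(abs(y)<.12)&(z>.06)&(z<.13); print(n,nm,m.sum(),np.median(P[m],0).round(3) if m.sum() else '')
s=read_state();print(s['tool_pos'],s['contact_force'],s['t'])
```

```text
scene orange 21 [np.float64(-0.0457), np.float64(0.1053), np.float64(0.1092)]
scene yellow 58 [np.float64(-0.0415), np.float64(-0.0356), np.float64(0.1094)]
scene green 0 
scene heat 109 [ 0.643 -0.056  0.096]
scene fan 101 [0.641 0.069 0.096]
side orange 71 [np.float64(-0.0446), np.float64(0.1178), np.float64(0.1109)]
side yellow 70 [np.float64(-0.044), np.float64(-0.0367), np.float64(0.1106)]
side green 51 [np.float64(-0.0415), np.float64(0.0446), np.float64(0.1116)]
side heat 69 [ 0.637 -0.053  0.099]
side fan 99 [0.634 0.065 0.098]
[0.68275344 0.05027755 0.21165416] [-0.63457951 -0.25751639 -0.48704915] 42.1
```

View pics/gscene.png

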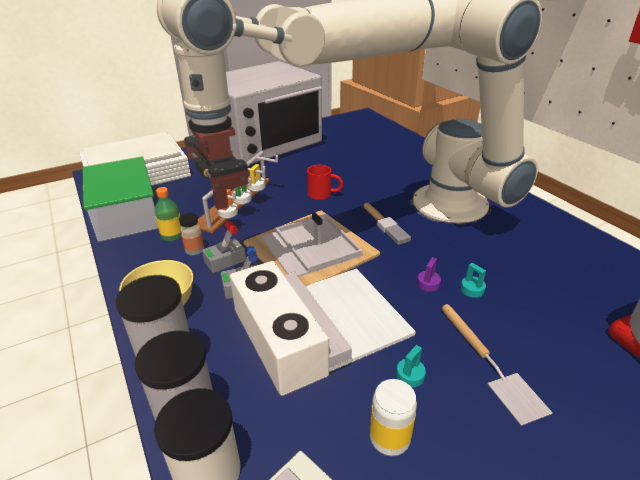

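Both levers are off, the stamps hang undisturbed, the tray is on the board, and the arm is clear of everything at z≈0.21. Settle a few rows and hand in.

>>> send_rows --series '[{"x": 0,"y": 0,"z": 0,"wx": 0,"wy": 0,"wz": 0,"gripper": -1},{"x": 0,"y": 0,"z": 0,"wx": 0,"wy": 0,"wz": 0,"gripper": -1},{"x": 0,"y": 0,"z": 0,"wx": 0,"wy": 0,"wz": 0,"gripper": -1}]'

```text
t: 42.4
tool_pos: [0.6814, 0.0505, 0.2071]
eef_rot: [3.138, -0.0, -1.571]
contact_force: [-0.1, 0.2, -0.5]
gripper_width: 0.008
```

```bash
python3 -c "
from cell import *
print(finish_job())"
```

```text
the job is handed in; nothing more can be done
None
```

I finished every step in the required order and handed the job in at about 42 s of robot time; the hand-in gave no verdict. I switched the heat off, drew the tray about 57 mm forward and set it on the middle of the board. I hung green, orange and yellow on their own pegs, then switched the fan off. No red stamp was in the scene, so three stamps were the full set.

**What the last checks showed:**
- **Levers:** both grips lean to the off side, at x of about 0.64 m.
- **Stamps:** all three crown tops are about 0.11 m above the counter, as they should be when hung on a peg, and well separated.
- **Tray and arm:** the tray looked flat and empty on the board. The arm was clear at z of about 0.21 m with no contact force.

**What disagreed or was incomplete:**
- Seen from the wrist, two peg tips sat 2–3 mm off my rack estimate, so I corrected for that when hanging orange and yellow.
- In the last scene view the gripper hid green and part of orange, so green's final check rests on the side camera alone. That camera put its crown about 6 mm to the side of the peg axis, inside the 12 mm limit.

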